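Load a drill jig and lock its swinging guide arm

TASK

Set up the drill jig: swing its guide arm well clear of the pocket between the locating pins, stack the body block, then every spacer on the bench (one to three), then the bossed top plate flat in the pocket, and swing the guide arm back over the stack until it meets its stop. Then fit the holding key right down over the square head of the pivot bolt with its handle lying on the rest beside the stop pin, so that the bolt cannot turn along, and swing the locknut lever clockwise until it is fully tight. Finally lift the key off and lay it back flat in its tray; leave the mug, timer, beaker and tape roll where they stand.

Things in the scene. Friction and masses are not known exactly. Their poses are not given: they have to be found in the camera images.
- jig: drill jig, fixed: aluminium base plate 100 (x) x 300 (y) x 12 mm; origin at the centre of its underside, z up. Along its own y axis: pocket at y = -105 mm, pivot post (34 mm thick) at y = +20 mm, key rest (an upright block with a stop pin on top) at y = +130 mm
- pocket (a point): centre of the pocket floor (top face of the jig base, 12 mm above the bench), axes as the jig. Pocket 49 mm square, bounded by eight upright 6 mm pins, 56 mm high with 6 mm conical tops, two per side at +-19 mm: fingers pass between them at mid-side. Parts go in with sides parallel to the jig's x, y; let the fingers close along the jig's x, so that the gripper clears the post
- guide_arm (a joint): swing of the grey guide arm about the vertical pivot post, rad: 0 = over the pocket, at its stop; grows anticlockwise from above (tip goes from the jig's -y towards +x) to its other stop at 1.5. Starts at 0 to 0.25, stays where it is left (0.15 N m friction). Underside 75 mm above the jig base (drill bush 66 mm): no room to load below it
- swing_knob (a point): grip point of the black upright round knob near the arm's tip: 16 mm thick, from 101 to 136 mm above the bench, this point 125 mm above the bench, 165 mm from the pivot axis
- pivot_axis (a point): point on the vertical pivot axis of arm, bolt and nut, 103 mm above the bench
- pivot_bolt (a joint): turn of the pivot bolt (the inner part), rad, positive anticlockwise from above; starts within 0.06 of 0, where the sides of its square head are parallel to the jig's x and y. Nothing but weak friction (0.06 N m) holds it: without the key it turns along with the nut
- bolt_top (a point): centre of the top of the bolt's square head (139 mm above the bench), axes turn with the bolt. The head is 20 mm square, with a tapered lead of 6 mm on top; it stands on a collar whose top is 20 mm below this point
- lock_nut (a joint): turn of the locknut relative to the bolt, rad: starts at 0 to 0.2 (slack), grows clockwise from above, 1.4 = end stop, fully tight. 0.28 N m of friction between nut and bolt, more than holds the bolt. The lever points at angle 0.35 - lock_nut + pivot_bolt (rad, anticlockwise) from the jig's x axis
- lever_grip (a point): grip point of the black upright round handle at the end of the locknut's lever: 14 mm thick, from 106 to 151 mm above the bench, this point 140 mm above it; 70 mm from the pivot axis
- key_rest (a point): top of the key rest block, 119 mm above the bench, level with the bolt's collar, 110 mm from the bolt axis along the jig's +y. The stop pin (8 mm thick, 26 mm high, conical tip) stands on it 11.5 mm towards the jig's +x from this point: a key on the bolt with its handle along the jig's +y lies flat on the rest, its handle 1.5 mm from the pin
- key: loose steel holding key, 14 mm thick, about 0.16 kg: box end 37 mm square with a 22.6 mm square hole, sides parallel to the key's x and y; origin at the hole's centre, at the underside; handle 12 mm wide, 14 mm high runs along the key's +x to 135 mm from the origin. Starts flat in the tray, handle towards the tray's +x
- key_grip (a point): point on the key's handle 55 mm from the hole's centre, at half its height, close to the centre of mass
- key_tray: fixed shallow grey tray 200 (x) x 115 (y) x 12 mm, walls and floor 3 mm; origin at the centre of its underside
- body_block: body of the stack: aluminium block 20 mm high with a round bore mark on top, 46 x 46 mm square (all its four sides are alike for gripping), origin at the centre of its underside, z up; starts flat on the bench
- spacer_1: spacer: plain aluminium plate 8 mm thick, may be absent, 46 x 46 mm square (all its four sides are alike for gripping), origin at the centre of its underside, z up; starts flat on the bench
- spacer_2: spacer: plain aluminium plate 8 mm thick, may be absent, 46 x 46 mm square (all its four sides are alike for gripping), origin at the centre of its underside, z up; starts flat on the bench
- spacer_3: spacer: plain aluminium plate 8 mm thick, may be absent, 46 x 46 mm square (all its four sides are alike for gripping), origin at the centre of its underside, z up; starts flat on the bench
- top_plate: top plate: aluminium plate 8 mm thick with a round boss 28 mm wide, 6 mm high on its upper face, 46 x 46 mm square (all its four sides are alike for gripping), origin at the centre of its underside, z up; starts flat on the bench
- tape_roll: bystander: roll of tape on end, 63 mm wide, 35 mm high, origin under its centre
- beaker: bystander: glass beaker 74 mm wide, 87 mm high, origin under its centre
- mug: bystander: mug 86 mm wide, 99 mm high, origin under its centre
- timer: bystander: dial timer 48 x 64 x 50 mm, origin under its centre

How it is judged:
By the outcome, as a careful person would: the job done as asked, in the order asked, and still so for the second after the job is handed in, with the robot touching nothing.
Of spacer_1, spacer_2, spacer_3 only 1 to 3 are there at a start; the rules pass over those that are not, and their reading is None.
At some moment in a run one of body_block, spacer_1, spacer_2, spacer_3, top_plate may be knocked a few centimetres aside while the robot is not near it.
It also fails if it takes over 210 s, if anything falls off the work surface, if the arm or the gripper's body presses on something with over 40 N, if the wrist force passes 120 N, or if a joint passes its speed limit or range.

ROBOT

A 7-joint arm with a two-finger parallel gripper is mounted at the origin on a cart in front of the work surface, level with it; the furniture and walls round the work are solid. World frame = base frame: x ahead of the robot, y to its left, z up, the work surface at z = 0. Lengths are in m, angles in rad, forces in N, time in s.
With the tool pointing down it reaches from about 0.4 to 0.9 m from the base axis. Payload 5.5 kg.
Tool frame: the origin (TCP) lies midway between the tips of the shut fingers; the grasp point (between the pads) lies 19 mm behind it (robot.tcp_to_grasp is the distance from the TCP to the grasp point, in m); z points along the fingers, y is the direction in which the jaws open and shut (so a half turn about z gives the same grasp; the last joint's range is limited). The gripper opens to 92 mm and grips with 3 to 60 N. Pads are 19 mm wide; open, the fingers measure 130 mm over their backs; the gripper's body (75 mm by 190 mm) begins 47 mm behind the grasp point.
Start: joints at [1.456, 0.501, -0.427, 1.55, 0.221, 1.138, -0.21], TCP at [0.24, -0.604, 0.227] pointing down, gripper open.
Joint ranges: [-2.88, 2.88], [-0.31, 2.03], [-1.54, 1.56], [0.2, 2.42], [-1.41, 4.55], [0.19, 2.02], [-2.57, 2.57]. Speed limits (rad/s): [2.57, 2.57, 3.14, 3.14, 3.14, 3.14, 3.14].

INTERFACE

Orientations are given as a rotation vector (axis times angle).
In Python, from cell import status, optics, close_job, robot gives the robot as it stands.
- The arm moves only by the tool send_rows, never from a script. Its argument "targets" is a list of rows, each an object of numbers: "jaw": the closure, from -1 (fully open) to 1 (shut); "x", "y", "z": the shift along the tool's x, y, z in mm; "roll": the turn about the tool's z in degrees. In form: [{"jaw": .., "x": .., "y": .., "z": .., "roll": ..}, ...]. A call has exactly 8 rows; each row shifts and turns the commanded pose from where the row before left it, along the tool's axes as they then stand; what a row does not reach is not made up. A row lasts 1/8 s, in which the tool goes at most 62.5 mm and 10.7 degrees, less where a joint would pass 70% of its speed; a pose out of reach is approached as far as the arm can. A call with a gripper value outside its range is refused whole. The fingers move at their own pace and stop on an object; "force" is the grip in N (left out, the last holds). Time passes only in rows, so rows that do not move let the fingers close, or fill a call up. It gives the time, the measured TCP pose, the force and the opening at its end, in the units of the state.
- status.get_state(): the state, without advancing time (a new reading comes with each control period).
- optics.snapshot(name): name is "scene" or "top"; returns a dict with "pixels" (480x640x3 uint8, blue, green, red), "fovy" (degrees; the focal length in pixels is half the picture's height over the tangent of half this angle, whatever the lens; pixels are square), "cx", "cy" (the principal point, pixels), "rvec" (rotation vector, rad) and "tvec" (3), from world to camera coordinates, as OpenCV has them. Camera axes: x right, y down, z forward; pixel columns grow to the right and rows downward; lengths in m; the calibration is good to about 2 mm. A picture is of the moment at which its call begins. There is no depth.
- close_job(): hands the job in, once; it reports no verdict.
The state is a dict: "time": time; "joints": joint angles; "dq": joint speeds; "joint_torque": joint torques, N m; "ee_pos": TCP position; "eef_rot": TCP orientation; "contact_force": force on the tool from outside, world axes, zero at the start; "torque": the same for the moment, N m; "grip_width": opening from 0.0 (shut) to 1.0 (fully open).
Only numpy, scipy, OpenCV 4.12 (cv2) and the standard library are available. Lean on these libraries where they do the work, as an engineer would, in place of code of your own. Each camera call takes 0.05 s, during which the arm holds its last target. There are 200 camera calls.

## Working session

There is one attempt and no reset: what is moved stays moved. The work goes in short steps, Python scripts to look and compute and a tool call to move; the robot and the scene stay as the last step left them, time stands still between calls to the robot, and variables do not carry over. Pictures are saved under pics/ and viewed, about 12 in all and at most 16, crops included, and the job is handed in when it is done.

Besides the shell and the picture viewer there is one more tool, called by a JSON object that holds its "name" and its "arguments". send_rows: Moves the arm, as the interface text tells. Its arguments: {"type":"object","properties":{"targets":{"type":"array","items":{"type":"object","properties":{"jaw":{"type":"number"},"x":{"type":"number"},"y":{"type":"number"},"z":{"type":"number"},"roll":{"type":"number"}}}},"force":{"type":"number"}},"required":["targets"]}

```bash
ls; mkdir -p pics; cat > h.py <<'E'
import numpy as np, cv2
from cell import status, optics, robot
def snap(name, fn=None):
    s=optics.snapshot(name)
    if fn: cv2.imwrite('pics/'+fn, s['pixels'])
    return s
def K(s):
    f=240/np.tan(np.radians(s['fovy'])/2)
    return np.array([[f,0,s['cx']],[0,f,s['cy']],[0,0,1.]])
def back(s,uv,z):
    R=cv2.Rodrigues(np.array(s['rvec'],float))[0]; t=np.array(s['tvec'],float).ravel()
    c=-R.T@t
    d=R.T@np.linalg.inv(K(s))@np.array([uv[0],uv[1],1.])
    return c+d*(z-c[2])/d[2]
def proj(s,P):
    return cv2.projectPoints(np.array(P,float).reshape(-1,1,3),np.array(s['rvec'],float),np.array(s['tvec'],float),K(s),None)[0].reshape(-1,2)
def st():
    s=status.get_state(); R=cv2.Rodrigues(np.array(s['eef_rot'],float))[0]
    return s,R
E
python3 - <<'E'
from h import *
for n in ('scene','top'):
    s=snap(n,n+'0.png'); print({k:v for k,v in s.items() if k!='pixels'})
    R=cv2.Rodrigues(np.array(s['rvec'],float))[0]; print(-R.T@np.array(s['tvec']).ravel())
a,R=st(); print(a); print(R); print([x for x in dir(robot) if x[0]!='_'])
E
```

```text
pics
{'fovy': 42.640146202438586, 'cx': 324.4018688011746, 'cy': 237.19983551089663, 'rvec': array([ 0.97400528, -2.38333629,  1.16575912]), 'tvec': array([0.42372732, 0.30859342, 1.59863084])}
[-0.42116454  1.07355013  1.22495137]
{'fovy': 42.26604088849971, 'cx': 325.3118843682947, 'cy': 235.2857298659551, 'rvec': array([ 2.14841887, -2.13259985,  0.16159583]), 'tvec': array([0.03711941, 0.58077197, 1.61966762])}
[0.32643917 0.03622612 1.68941477]
{'time': 0.1, 'joints': array([ 1.45620372,  0.50175366, -0.42680195,  1.55137946,  0.22077822,
        1.13829743, -0.21030122]), 'dq': array([-8.03014112e-04, -2.18736626e-03, -7.25075956e-04, -3.74202997e-03,
       -1.45416035e-04,  3.21880756e-06, -1.76210529e-03]), 'joint_torque': array([-1.15864706e-02, -5.67870855e+01, -5.83877966e+00, -2.79913902e+01,
       -6.90006651e-02,  2.40600872e-02,  1.65567980e-05]), 'ee_pos': array([ 0.23949257, -0.60356869,  0.2257677 ]), 'eef_rot': array([-3.08395997e+00, -5.89641475e-01,  4.12261914e-04]), 'contact_force': array([-0.26380597, -0.0039773 , -0.68830231]), 'torque': array([-0.00990264, -0.00944166,  0.02450215]), 'grip_width': 1.0008393992423834}
[[ 9.29466461e-01  3.68906153e-01 -5.90324651e-04]
 [ 3.68906618e-01 -9.29464929e-01  1.68918651e-03]
 [ 7.44652371e-05 -1.78781688e-03 -9.99998399e-01]]
['IKError', 'tcp_to_grasp']
```

View pics/top0.png

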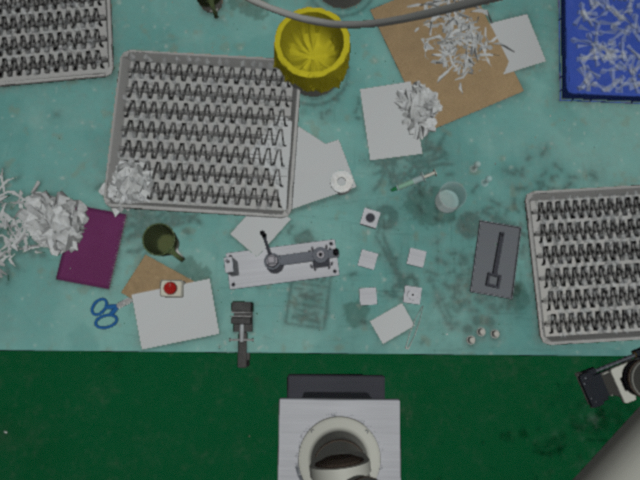

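View pics/scene0.png

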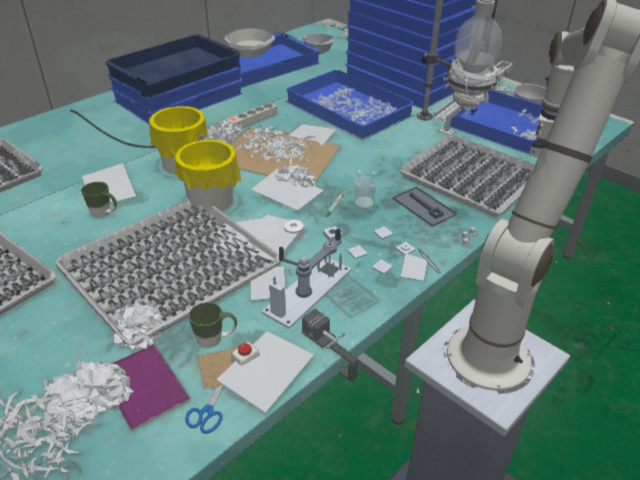

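The top view shows the jig around (282,263), with its pocket end to the right. The bench parts are near (370,217), (368,259), (416,257), (368,296) and (412,295), and the key tray is at (495,260). I'll zoom in.

```bash
python3 - <<'E'
from h import *
s=snap('top'); im=s['pixels']
c=im[200:340,215:440]; c=cv2.resize(c,None,fx=3.55,fy=3.55,interpolation=cv2.INTER_CUBIC); cv2.imwrite('pics/c1.png',c)
for uv,z in [((370,217),.02),((368,259),.008),((416,257),.008),((368,296),.008),((412,295),.008),((495,260),.012),((274,262),.139),((321,255),.125),((227,270),.012),((340,258),.012)]: print(uv,back(s,uv,z))
E
```

```text
(370, 217) [ 0.63572812 -0.08024208  0.02      ]
(368, 259) [ 0.52162659 -0.07523253  0.008     ]
(416, 257) [ 0.52806461 -0.20600804  0.008     ]
(368, 296) [ 0.42116798 -0.07493607  0.008     ]
(412, 295) [ 0.42474128 -0.19369204  0.008     ]
(495, 260) [ 0.52095224 -0.41976009  0.012     ]
(274, 262) [0.49711788 0.16940945 0.139     ]
(321, 255) [0.51738149 0.05171451 0.125     ]
(227, 270) [0.4883675 0.3073164 0.012    ]
(340, 258) [0.52334009 0.00111917 0.012     ]
```

View pics/c1.png

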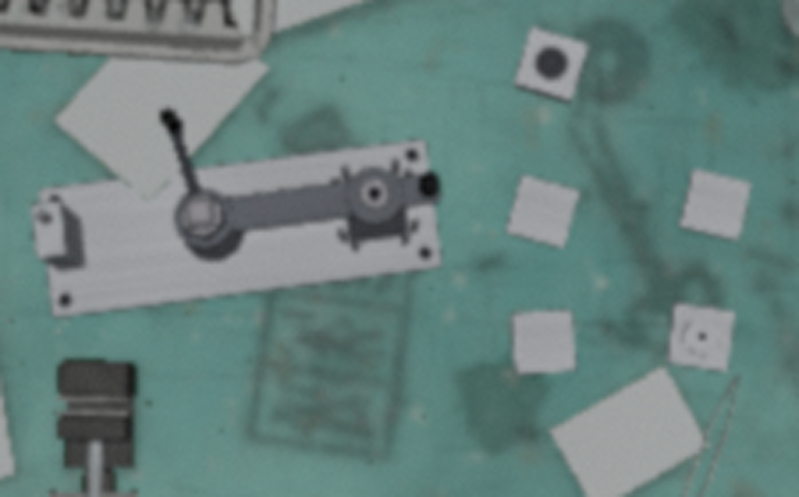

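The crop shows the body block (black bore) at crop (550,63), spacers at (543,211), (716,204) and (543,342), and the top plate with its boss at (702,337). The arm sits over the pocket with its knob at (429,185), the lever handle at (170,118), and the key rest at (52,235). That makes three spacers. Next I'll fit the poses.

```bash
cat >> h.py <<'E'
from scipy.optimize import minimize
from scipy.ndimage import map_coordinates
def fitrect(s,w,h,z,init,ch=2,n=40,sig=1.0,skip=()):
    """pose (x,y,th) of a bright w(x) x h(y) rectangle at height z"""
    g=cv2.GaussianBlur(s['pixels'][:,:,ch].astype(float),(0,0),sig)
    t=(np.arange(n)+.5)/n-.5; e=.004
    def edge(k,d):
        W,H=w/2+d,h/2+d
        return [np.c_[t*w,0*t+H],np.c_[t*w,0*t-H],np.c_[0*t+W,t*h],np.c_[0*t-W,t*h]][k]
    I=np.vstack([edge(k,-e) for k in range(4) if k not in skip]); O=np.vstack([edge(k,e) for k in range(4) if k not in skip])
    def val(p,L):
        c,sn=np.cos(p[2]),np.sin(p[2])
        P=np.c_[p[0]+c*L[:,0]-sn*L[:,1],p[1]+sn*L[:,0]+c*L[:,1],np.full(len(L),z)]
        uv=proj(s,P); return map_coordinates(g,[uv[:,1],uv[:,0]],order=1,mode='nearest')
    def cost(p): return -np.mean(np.clip(val(p,I)-val(p,O),-20,60))
    best=None
    for th in np.array(init[2:]).ravel():
        r=minimize(cost,[init[0],init[1],th],method='Nelder-Mead',options=dict(initial_simplex=[[init[0]+a,init[1]+b,th+c] for a,b,c in [(.006,.006,0),(-.006,.006,.15),(0,-.006,-.15),(.004,-.004,.1)]],maxiter=400,xatol=1e-5,fatol=1e-4))
        if best is None or r.fun<best.fun: best=r
    return best.x,best.fun
def fitpart(s,xy,ztop):
    p,f=fitrect(s,.046,.046,ztop,(xy[0],xy[1],-.5,-.1,.3,.7))
    p[2]=(p[2]+np.pi/4)%(np.pi/2)-np.pi/4; return p,f
E
python3 - <<'E'
from h import *
T=snap('top');S=snap('scene')
for s in (T,S):
    for nm,xy,z in [('body',(.636,-.080),.02),('s1',(.522,-.075),.008),('s2',(.528,-.206),.008),('s3',(.421,-.075),.008),('top',(.425,-.194),.008)]:
        p,f=fitpart(s,xy,z); print(nm,np.round(p[:2]*1000,1),round(np.degrees(p[2]),1),round(f,1))
    p,f=fitrect(s,.1,.3,.012,(.505,.154,.05,.11,.17),n=100); print('jig',np.round(p[:2]*1000,1),np.degrees(p[2]),f)
    p,f=fitrect(s,.2,.115,.012,(.52,-.42,-.15,-.05,.1),n=100); print('tray?',np.round(p[:2]*1000,1),np.degrees(p[2]),f)
    g=s['pixels']; 
# overlay: jig model
    R=lambda a:np.array([[np.cos(a),-np.sin(a)],[np.sin(a),np.cos(a)]])
im=cv2.resize(np.vstack([T['pixels'][215:305,455:535]]),None,fx=5,fy=5,interpolation=cv2.INTER_CUBIC)
im2=cv2.resize(S['pixels'][205:340,245:380],(450,450),interpolation=cv2.INTER_CUBIC)
cv2.imwrite('pics/c2.png',np.hstack([cv2.copyMakeBorder(im[:450,:350],0,0,0,0,0),im2]))
E
```

```text
body [635.  -79.9] -16.5 -52.2
s1 [521.6 -73.8] -15.7 -48.8
s2 [ 528.  -206.7] -13.6 -51.8
s3 [421.2 -74.7] 1.0 -51.0
top [ 426.5 -193.9] -8.1 -50.1
jig [506.7 159.7] 7.967594970578896 -32.39406298173345
tray? [ 526.5 -426.9] -10.900316498494762 -5.533590729594034
body [632.3 -79.6] -15.2 -27.3
s1 [518.5 -73.7] -15.5 -42.8
s2 [ 524.7 -206.3] -13.4 -42.8
s3 [418.7 -74.2] 4.1 -46.6
top [ 423.2 -193.5] -6.1 -40.2
jig [502.6 158.1] 7.494168129915904 -31.962454773983165
tray? [ 524.4 -448. ] 9.89740358963622 -2.8008654179579975
```

View pics/c2.png

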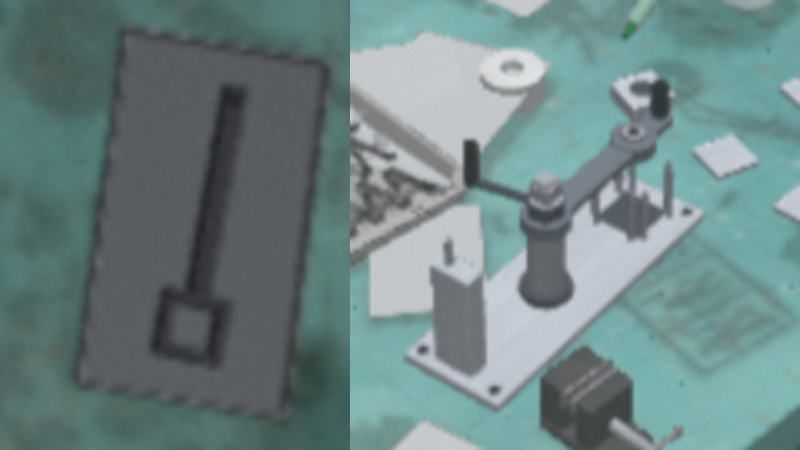

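The left half shows the key in its tray, with the box end at (190,327) and the handle up to (233,90). The right half shows the scene view of the jig: knob top at (660,83), lever handle top at (471,142), stop pin at (448,240). The two cameras disagree by about 3 mm in x, so I'll average them.

```bash
python3 - <<'E'
from h import *
T=snap('top');S=snap('scene')
for nm,a,b,z in [('knob',(335.8,252.1),(338,229.9),.136),('lever',(262.9,233.2),(281.3,247.6),.151)]:
    print(nm,back(T,a,z),back(S,b,z))
for nm,c in [('box',(190,327)),('hend',(233,88))]: print(nm,back(T,(455+c[0]/5,215+c[1]/5),.017))
for nm,c in [('t1',(122,28)),('t2',(328,66)),('t3',(285,418)),('t4',(78,383))]: print(nm,back(T,(455+c[0]/5,215+c[1]/5),.012))
a=np.radians(7.7);R=np.array([[np.cos(a),-np.sin(a)],[np.sin(a),np.cos(a)]])
o=np.array([504.7,159])
print('pocket',o+R@[0,-105],'pivot',o+R@[0,20],'rest',o+R@[0,130])
for g in (0,.1,.2): print(g, o+R@([0,20]+165*np.array([np.sin(g),-np.cos(g)])))
E
```

```text
knob [0.52367218 0.0143602  0.136     ] [0.52286264 0.01495385 0.136     ]
lever [0.56821421 0.19769539 0.151     ] [0.56549394 0.1991671  0.151     ]
box [ 0.46505329 -0.41112895  0.017     ]
hend [ 0.59563326 -0.43894561  0.017     ]
t1 [ 0.62932734 -0.3807166   0.012     ]
t2 [ 0.6090095  -0.49276856  0.012     ]
t3 [ 0.41684963 -0.46189127  0.012     ]
t4 [ 0.4348158  -0.35112524  0.012     ]
pocket [518.76854947  54.94676403] pivot [502.02027629 178.81966399] rest [487.2817959  287.82781596]
0 [524.12799689  15.30743604]
0.1 [540.34153475  18.33140539]
0.2 [556.17217926  22.95892037]
```

```bash
cat > plan.py <<'E'
from h import *
import json
def plan(wps,vmax=48,rmax=9):
    """wps: (x,y,z mm, az deg of tool x, jaw, [rows]) -> integer rows; az None keeps; jaw-only wait: (None,jaw,rows)"""
    s,R=st(); p=np.array(s['ee_pos'])*1000; az=np.degrees(np.arctan2(R[1,0],R[0,0])); rows=[]
    for w in wps:
        if w[0] is None: rows+= [(w[1],0,0,0,0)]*w[2]; continue
        tgt=np.array(w[:3],float); a=az if w[3] is None else w[3]
        d=(a-az+180)%360-180
        n=max(int(np.ceil(np.linalg.norm(tgt-p)/vmax)),int(np.ceil(abs(d)/rmax)),1)
        if len(w)>5: n=max(n,w[5])
        p0,a0=p.copy(),az
        for i in range(1,n+1):
            q=p0+(tgt-p0)*i/n; r=-round(a0+d*i/n-az,1)  # roll after/with shift: axes at row start
            c,sn=np.cos(np.radians(az)),np.sin(np.radians(az))
            v=q-p; dx=round(c*v[0]+sn*v[1]); dy=round(sn*v[0]-c*v[1]); dz=round(-v[2])
            rows.append((w[4],dx,dy,dz,round(r)))
            p=p+np.array([c*dx+sn*dy,sn*dx-c*dy,-dz]); az-=round(r)
    while len(rows)%8: rows.append((rows[-1][0],0,0,0,0))
    for i in range(0,len(rows),8): print(' '.join('[%s %d %d %d %d]'%r for r in rows[i:i+8]))
    print('end',np.round(p,1),round(az,1))
def rep():
    s,R=st(); print('t',round(s['time'],2),'p',np.round(np.array(s['ee_pos'])*1000,1),'az',round(np.degrees(np.arctan2(R[1,0],R[0,0])),1),'F',np.round(s['contact_force'],1),'g',round(s['grip_width']*92,1),'q',np.round(s['joints'],2))
E
python3 - <<'E'
from plan import *
plan([(524,15,226,97.7,-0.2)])
E
```

```text
[-0.2 33 -31 0 -5] [-0.2 35 -29 0 -5] [-0.2 38 -25 0 -5] [-0.2 40 -22 0 -5] [-0.2 41 -18 0 -5] [-0.2 43 -14 0 -5] [-0.2 45 -11 0 -6] [-0.2 45 -6 0 -5]
[-0.2 45 -2 0 -5] [-0.2 45 1 0 -5] [-0.2 45 6 0 -5] [-0.2 45 10 0 -5] [-0.2 43 13 0 -5] [-0.2 42 18 0 -5] [-0.2 40 21 0 -5] [-0.2 0 0 0 0]
end [524.4  14.5 226.5] 97.6
```

{"name": "send_rows", "arguments": {"targets": [{"jaw": -0.2, "x": 33, "y": -31, "z": 0, "roll": -5}, {"jaw": -0.2, "x": 35, "y": -29, "z": 0, "roll": -5}, {"jaw": -0.2, "x": 38, "y": -25, "z": 0, "roll": -5}, {"jaw": -0.2, "x": 40, "y": -22, "z": 0, "roll": -5}, {"jaw": -0.2, "x": 41, "y": -18, "z": 0, "roll": -5}, {"jaw": -0.2, "x": 43, "y": -14, "z": 0, "roll": -5}, {"jaw": -0.2, "x": 45, "y": -11, "z": 0, "roll": -6}, {"jaw": -0.2, "x": 45, "y": -6, "z": 0, "roll": -5}], "force": 25}}

```text
time: 1.35
ee_pos: [0.3924, -0.2726, 0.227]
eef_rot: [2.68, 1.637, -0.0]
contact_force: [0.3, 0.0, 0.2]
grip_width: 0.603
```

{"name": "send_rows", "arguments": {"targets": [{"jaw": -0.2, "x": 45, "y": -2, "z": 0, "roll": -5}, {"jaw": -0.2, "x": 45, "y": 1, "z": 0, "roll": -5}, {"jaw": -0.2, "x": 45, "y": 6, "z": 0, "roll": -5}, {"jaw": -0.2, "x": 45, "y": 10, "z": 0, "roll": -5}, {"jaw": -0.2, "x": 43, "y": 13, "z": 0, "roll": -5}, {"jaw": -0.2, "x": 42, "y": 18, "z": 0, "roll": -5}, {"jaw": -0.2, "x": 40, "y": 21, "z": 0, "roll": -5}, {"jaw": -0.2, "x": 0, "y": 0, "z": 0, "roll": 0}]}}

```text
time: 2.35
ee_pos: [0.5254, 0.019, 0.2273]
eef_rot: [-2.059, -2.372, -0.005]
contact_force: [-0.6, 0.5, 0.4]
grip_width: 0.603
```

```bash
python3 - <<'E'
from plan import *
rep()
T=snap('top');S=snap('scene')
a=cv2.resize(T['pixels'][215:305,270:390],(400,300),interpolation=cv2.INTER_CUBIC)
b=cv2.resize(S['pixels'][160:280,280:440],(400,300),interpolation=cv2.INTER_CUBIC)
cv2.imwrite('pics/c3.png',np.hstack([a,b]))
E
```

```text
t 2.35 p [525.4  19.  227.3] az 98.1 F [-0.6  0.5  0.4] g 55.4 q [ 0.69  0.39 -0.96  1.85  0.36  1.08 -0.26]
```

View pics/c3.png

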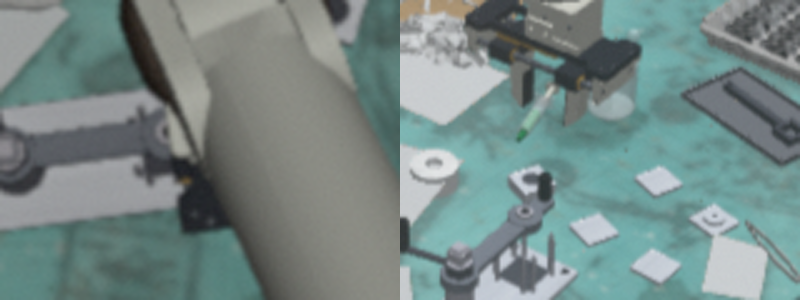

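The scene crop shows the gripper above the knob, with finger tips around (523,104) and (568,122). I'll check the scene calibration against the tips and plan the swing.

```bash
python3 - <<'E'
from plan import *
S=snap('scene');s,R=st();rep()
p=np.array(s['ee_pos']); print([proj(S,p+k*.0277*R[:,1]) for k in (-1,1)])
print('down');plan([(524,15,226,97.7,-0.2),(524,15,106,97.7,-0.2,4)])
E
```

```text
t 2.5 p [524.2  13.4 226.5] az 97.6 F [-0.3 -0.3 -0.5] g 55.3 q [ 0.7   0.39 -0.96  1.85  0.36  1.08 -0.26]
[array([[347.06196556, 207.5052514 ]]), array([[331.03682031, 200.58308436]])]
down
[-0.2 2 0 0 0] [-0.2 0 0 30 0] [-0.2 0 0 30 0] [-0.2 0 0 30 0] [-0.2 0 0 30 0] [-0.2 0 0 0 0] [-0.2 0 0 0 0] [-0.2 0 0 0 0]
end [523.9  15.4 106.5] 97.6
```

{"name": "send_rows", "arguments": {"targets": [{"jaw": -0.2, "x": 2, "y": 0, "z": 20, "roll": 0}, {"jaw": -0.2, "x": 0, "y": 0, "z": 35, "roll": 0}, {"jaw": -0.2, "x": 0, "y": 0, "z": 35, "roll": 0}, {"jaw": -0.2, "x": 0, "y": 0, "z": 30, "roll": 0}, {"jaw": 0.8, "x": 0, "y": 0, "z": 0, "roll": 0}, {"jaw": 0.8, "x": 0, "y": 0, "z": 0, "roll": 0}, {"jaw": 0.8, "x": 0, "y": 0, "z": 0, "roll": 0}, {"jaw": 0.8, "x": 0, "y": 0, "z": 0, "roll": 0}], "force": 20}}

```text
time: 3.5
ee_pos: [0.5251, 0.0162, 0.1077]
eef_rot: [2.068, 2.363, 0.002]
contact_force: [1.0, 0.4, 0.0]
grip_width: 0.214
```

```bash
python3 - <<'E'
from plan import *
rep()
th=np.radians(7.7)
w=[]
for a in np.linspace(0,1.45,11)[1:]:
    ang=th+a-np.pi/2
    w.append((502+165*np.cos(ang),178.8+165*np.sin(ang),105,97.7+np.degrees(a)*.5,0.8))
w+=[(None,.8,2),(None,-.2,4)]
plan(w)
E
```

```text
t 3.5 p [525.1  16.2 107.7] az 97.6 F [1.  0.4 0. ] g 19.7 q [ 0.58  0.55 -0.84  1.95  0.53  0.87 -0.41]
[0.8 1 23 3 -4] [0.8 4 23 0 -4] [0.8 5 24 0 -4] [0.8 7 23 0 -5] [0.8 8 22 0 -4] [0.8 10 22 0 -4] [0.8 12 21 0 -4] [0.8 13 20 0 -4]
[0.8 15 18 0 -4] [0.8 16 18 0 -5] [0.8 0 0 0 0] [0.8 0 0 0 0] [-0.2 0 0 0 0] [-0.2 0 0 0 0] [-0.2 0 0 0 0] [-0.2 0 0 0 0]
end [666.7 181.1 104.7] 139.6
```

{"name": "send_rows", "arguments": {"targets": [{"jaw": 0.8, "x": 0, "y": 0, "z": 0, "roll": 0}, {"jaw": 0.8, "x": 1, "y": 23, "z": 1, "roll": -4}, {"jaw": 0.8, "x": 4, "y": 23, "z": 0, "roll": -4}, {"jaw": 0.8, "x": 5, "y": 24, "z": 0, "roll": -4}, {"jaw": 0.8, "x": 7, "y": 23, "z": 0, "roll": -5}, {"jaw": 0.8, "x": 8, "y": 22, "z": 0, "roll": -4}, {"jaw": 0.8, "x": 10, "y": 22, "z": 0, "roll": -4}, {"jaw": 0.8, "x": 12, "y": 21, "z": 0, "roll": -4}]}}

```text
time: 4.5
ee_pos: [0.6539, 0.1112, 0.1075]
eef_rot: [1.407, 2.805, -0.001]
contact_force: [-1.5, -3.0, 8.2]
grip_width: 0.169
```

{"name": "send_rows", "arguments": {"targets": [{"jaw": 0.8, "x": 13, "y": 20, "z": 0, "roll": -4}, {"jaw": 0.8, "x": 15, "y": 18, "z": 0, "roll": -4}, {"jaw": 0.8, "x": 16, "y": 18, "z": 0, "roll": -5}, {"jaw": 0.8, "x": 0, "y": 0, "z": 0, "roll": 0}, {"jaw": 0.8, "x": 0, "y": 0, "z": 0, "roll": 0}, {"jaw": -0.2, "x": 0, "y": 0, "z": 0, "roll": 0}, {"jaw": -0.2, "x": 0, "y": 0, "z": 0, "roll": 0}, {"jaw": -0.2, "x": 0, "y": 0, "z": 0, "roll": 0}]}}

```text
time: 5.5
ee_pos: [0.6653, 0.1806, 0.1052]
eef_rot: [-1.084, -2.948, 0.002]
contact_force: [-0.1, 0.8, -0.8]
grip_width: 0.446
```

```bash
python3 - <<'E'
from plan import *
rep()
T=snap('top');S=snap('scene')
for s in (T,S):
    for nm,xy,z in [('body',(.635,-.080),.02)]:
        p,f=fitpart(s,xy,z); print(nm,np.round(p[:2]*1000,1),round(np.degrees(p[2]),1),round(f,1))
w=[(667,181,190,None,-.2),(633.5,-79.7,190,90-16,-1),(633.5,-79.7,45,90-16,-1),(633.5,-79.7,4,90-16,-1,2)]
plan(w)
E
```

```text
t 5.5 p [665.3 180.6 105.2] az 139.6 F [-0.1  0.8 -0.8] g 41.0 q [ 0.27  0.86 -0.91  1.52  0.72  1.13  0.07]
body [635.3 -80.4] -17.0 -45.5
body [631.4 -79.7] -17.5 -41.7
[-0.2 -1 1 -42 0] [-0.2 0 0 -43 0] [-1 -18 -28 0 8] [-1 -21 -24 0 8] [-1 -25 -22 0 9] [-1 -28 -17 0 8] [-1 -30 -13 0 8] [-1 -32 -9 0 8]
[-1 -32 -5 0 8] [-1 -33 0 0 9] [-1 0 0 36 0] [-1 0 0 37 0] [-1 0 0 36 0] [-1 0 0 36 0] [-1 0 0 21 0] [-1 0 0 20 0]
end [633.4 -79.4   4.4] 73.6
```

{"name": "send_rows", "arguments": {"targets": [{"jaw": -0.2, "x": -1, "y": 1, "z": -42, "roll": 0}, {"jaw": -0.2, "x": 0, "y": 0, "z": -43, "roll": 0}, {"jaw": -1, "x": -18, "y": -28, "z": 0, "roll": 8}, {"jaw": -1, "x": -21, "y": -24, "z": 0, "roll": 8}, {"jaw": -1, "x": -25, "y": -22, "z": 0, "roll": 9}, {"jaw": -1, "x": -28, "y": -17, "z": 0, "roll": 8}, {"jaw": -1, "x": -30, "y": -13, "z": 0, "roll": 8}, {"jaw": -1, "x": -32, "y": -9, "z": 0, "roll": 8}]}}

```text
time: 6.6
ee_pos: [0.6423, -0.0152, 0.1907]
eef_rot: [-2.214, -2.229, 0.0]
contact_force: [-0.3, -0.5, -0.4]
grip_width: 0.999
```

{"name": "send_rows", "arguments": {"targets": [{"jaw": -1, "x": -32, "y": -5, "z": 0, "roll": 8}, {"jaw": -1, "x": -33, "y": 0, "z": 0, "roll": 9}, {"jaw": -1, "x": 0, "y": 0, "z": 36, "roll": 0}, {"jaw": -1, "x": 0, "y": 0, "z": 37, "roll": 0}, {"jaw": -1, "x": 0, "y": 0, "z": 36, "roll": 0}, {"jaw": -1, "x": 0, "y": 0, "z": 0, "roll": 0}, {"jaw": -1, "x": 0, "y": 0, "z": 0, "roll": 0}, {"jaw": -1, "x": 0, "y": 0, "z": 0, "roll": 0}]}}

```text
time: 7.6
ee_pos: [0.6353, -0.0789, 0.0838]
eef_rot: [2.513, 1.882, 0.004]
contact_force: [-0.2, 0.3, -0.4]
grip_width: 1.003
```

```bash
python3 - <<'E'
from plan import *
rep()
w=[(633.5,-80,40,90-17,-1),(633.5,-80,4,90-17,-1),(None,-1,2),(None,.3,5),(633.5,-80,130,None,.3)]
plan(w)
E
```

```text
t 7.6 p [635.3 -78.9  83.8] az 73.7 F [-0.2  0.3 -0.4] g 92.2 q [ 0.56  0.71 -0.68  1.68  0.54  0.94 -0.61]
[-1 -2 -1 44 1] [-1 0 0 36 0] [-1 0 0 0 0] [-1 0 0 0 0] [0.3 0 0 0 0] [0.3 0 0 0 0] [0.3 0 0 0 0] [0.3 0 0 0 0]
[0.3 0 0 0 0] [0.3 0 0 -42 0] [0.3 0 0 -42 0] [0.3 0 0 -42 0] [0.3 0 0 0 0] [0.3 0 0 0 0] [0.3 0 0 0 0] [0.3 0 0 0 0]
end [633.8 -80.5 129.8] 72.7
```

{"name": "send_rows", "arguments": {"targets": [{"jaw": -1, "x": -2, "y": -1, "z": 44, "roll": 1}, {"jaw": -1, "x": 0, "y": 0, "z": 36, "roll": 0}, {"jaw": -1, "x": 0, "y": 0, "z": 0, "roll": 0}, {"jaw": -1, "x": 0, "y": 0, "z": 0, "roll": 0}, {"jaw": 0.3, "x": 0, "y": 0, "z": 0, "roll": 0}, {"jaw": 0.3, "x": 0, "y": 0, "z": 0, "roll": 0}, {"jaw": 0.3, "x": 0, "y": 0, "z": 0, "roll": 0}, {"jaw": 0.3, "x": 0, "y": 0, "z": 0, "roll": 0}], "force": 30}}

```text
time: 8.6
ee_pos: [0.6323, -0.0807, 0.0018]
eef_rot: [2.531, 1.861, 0.0]
contact_force: [0.1, 0.1, -0.1]
grip_width: 0.611
```

{"name": "send_rows", "arguments": {"targets": [{"jaw": 0.3, "x": 0, "y": 0, "z": 0, "roll": 0}, {"jaw": 0.3, "x": 0, "y": 0, "z": -42, "roll": 0}, {"jaw": 0.3, "x": 0, "y": 0, "z": -42, "roll": 0}, {"jaw": 0.3, "x": 0, "y": 0, "z": -42, "roll": 0}, {"jaw": 0.3, "x": 0, "y": 0, "z": 0, "roll": 0}, {"jaw": 0.3, "x": 0, "y": 0, "z": 0, "roll": 0}, {"jaw": 0.3, "x": 0, "y": 0, "z": 0, "roll": 0}, {"jaw": 0.3, "x": 0, "y": 0, "z": 0, "roll": 0}]}}

```text
time: 9.6
ee_pos: [0.6314, -0.0806, 0.1263]
eef_rot: [-2.53, -1.86, 0.002]
contact_force: [-0.1, 0.3, -1.2]
grip_width: 0.499
```

```bash
python3 - <<'E'
from plan import *
rep()
w=[(518.8,54.9,130,97.7,.3),(None,.3,2)]
plan(w)
E
```

```text
t 9.6 p [631.4 -80.6 126.3] az 72.7 F [-0.1  0.3 -1.2] g 45.9 q [ 0.58  0.66 -0.71  1.66  0.49  1.01 -0.59]
[0.3 24 -37 -1 -6] [0.3 28 -34 -1 -6] [0.3 31 -31 -1 -7] [0.3 34 -28 -1 -6] [0.3 0 0 0 0] [0.3 0 0 0 0] [0.3 0 0 0 0] [0.3 0 0 0 0]
end [518.5  54.4 130.3] 97.7
```

{"name": "send_rows", "arguments": {"targets": [{"jaw": 0.3, "x": 24, "y": -37, "z": -1, "roll": -6}, {"jaw": 0.3, "x": 28, "y": -34, "z": -1, "roll": -6}, {"jaw": 0.3, "x": 31, "y": -31, "z": -1, "roll": -7}, {"jaw": 0.3, "x": 34, "y": -28, "z": -1, "roll": -6}, {"jaw": 0.3, "x": 0, "y": 0, "z": 0, "roll": 0}, {"jaw": 0.3, "x": 0, "y": 0, "z": 0, "roll": 0}, {"jaw": 0.3, "x": 0, "y": 0, "z": 20, "roll": 0}, {"jaw": 0.3, "x": 0, "y": 0, "z": 20, "roll": 0}]}}

```text
time: 10.6
ee_pos: [0.5195, 0.0532, 0.0899]
eef_rot: [-2.071, -2.362, 0.001]
contact_force: [-0.4, -0.3, -0.5]
grip_width: 0.497
```

```bash
python3 - <<'E'
from plan import *
rep()
T=snap('top');S=snap('scene');rep()
a=cv2.resize(T['pixels'][215:305,270:390],(400,300),interpolation=cv2.INTER_CUBIC)
b=cv2.resize(S['pixels'][190:280,285:405],(400,300),interpolation=cv2.INTER_CUBIC)
cv2.imwrite('pics/c4.png',np.hstack([a,b]))
E
```

```text
t 10.6 p [519.5  53.2  89.9] az 97.5 F [-0.4 -0.3 -0.5] g 45.7 q [ 0.51  0.58 -0.83  1.97  0.57  0.85 -0.51]
t 10.7 p [517.1  53.3  88.3] az 97.6 F [-1.2  0.3 -1.5] g 45.4 q [ 0.5   0.58 -0.83  1.97  0.57  0.85 -0.51]
```

View pics/c4.png

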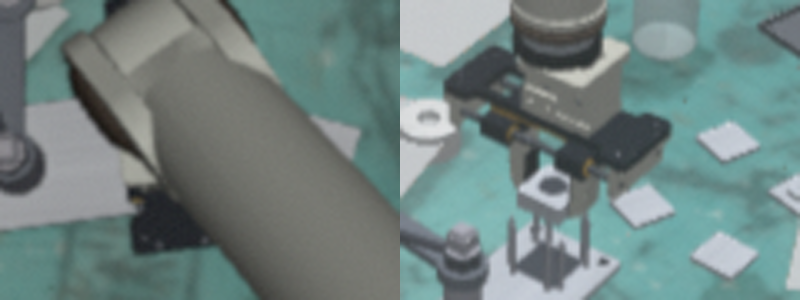

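The scene view shows the block held over the pins, with pin tips at (512,220) and (587,218) and the dark pocket floor centred near (549,263). I'll check that against the estimate.

```bash
python3 - <<'E'
from plan import *
S=snap('scene')
uv=proj(S,[[.5188,.0549,.012]])[0]; print('pocket in crop',400+(uv[0]-285)/.3,(uv[1]-190)/.3)
a=np.radians(7.7);R2=np.array([[np.cos(a),-np.sin(a)],[np.sin(a),np.cos(a)]])
for q in [(-24.5-3,-19),(-27.5,19),(27.5,-19),(27.5,19),(-19,-27.5),(19,-27.5),(-19,27.5),(19,27.5)]:
    x=np.array([518.8,54.9])+R2@q; uv=proj(S,[[x[0]/1000,x[1]/1000,.068]])[0]; print(q,np.round([400+(uv[0]-285)/.3,(uv[1]-190)/.3],1))
ss=[st()[0]['ee_pos'] for _ in range(3)];print(ss)
im=cv2.resize(S['pixels'][240:285,310:370],(800,600),interpolation=cv2.INTER_CUBIC); cv2.imwrite('pics/c5.png',im)
E
```

```text
pocket in crop 545.5358514830965 263.62745875000655
(-27.5, -19) [584.8 216.9]
(-27.5, 19) [559.6 239.2]
(27.5, -19) [534.4 192.9]
(27.5, 19) [508.9 214.5]
(-19, -27.5) [582.4 208.2]
(19, -27.5) [547.7 191.7]
(-19, 27.5) [545.9 240.4]
(19, 27.5) [510.8 223.3]
[array([0.51785669, 0.05392821, 0.0895857 ]), array([0.51785669, 0.05392821, 0.0895857 ]), array([0.51785669, 0.05392821, 0.0895857 ])]
```

View pics/c5.png

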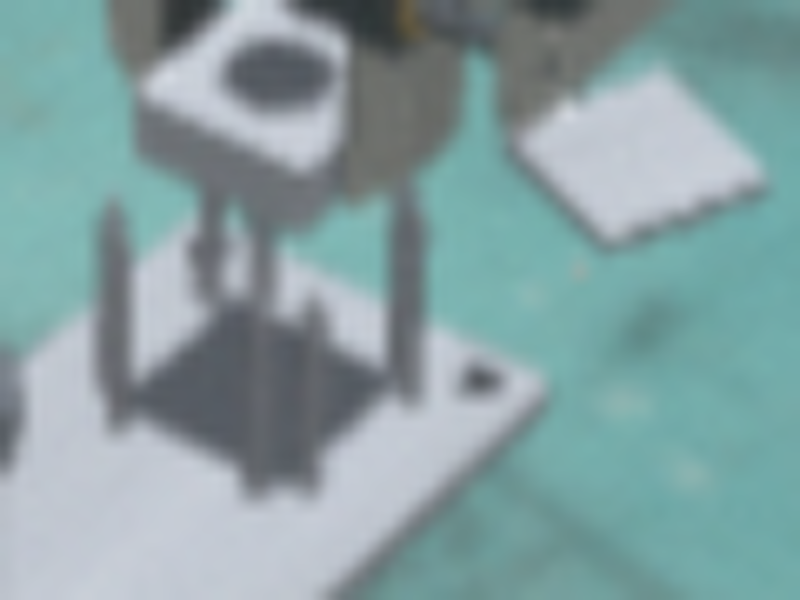

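Pin tips at (115,200), (315,295) and (408,188) match the predictions to about 1 px. I'll check the held block's corners against the TCP to get the scene camera's bias.

```bash
python3 - <<'E'
from plan import *
S=snap('scene');s,R=st();p=np.array(s['ee_pos'])
for z in (.106,):
  for q in [(1,1),(1,-1),(-1,1),(-1,-1)]:
    P=p+R[:,0]*.023*q[0]+R[:,1]*.023*q[1];P[2]=z; uv=proj(S,P)[0]; print(q,np.round(uv,1),np.round([(uv[0]-310)*13.33,(uv[1]-240)*13.33]))
rep()
plan([(518.8,54.9,74,97.7,.3),(518.8,54.9,15,97.7,.3,8)])
E
```

```text
(1, 1) [318.4 245.5] [111.  73.]
(1, -1) [331.3 251.7] [283. 156.]
(-1, 1) [327.7 237.7] [236. -31.]
(-1, -1) [340.5 243.7] [407.  49.]
t 10.8 p [518.7  54.4  90.6] az 97.6 F [-0.1  0.3 -1.7] g 45.7 q [ 0.51  0.58 -0.83  1.97  0.57  0.85 -0.51]
[0.3 1 0 17 0] [0.3 0 0 7 0] [0.3 0 0 8 0] [0.3 0 0 7 0] [0.3 0 0 7 0] [0.3 0 0 8 0] [0.3 0 0 7 0] [0.3 0 0 7 0]
[0.3 0 0 8 0] [0.3 0 0 0 0] [0.3 0 0 0 0] [0.3 0 0 0 0] [0.3 0 0 0 0] [0.3 0 0 0 0] [0.3 0 0 0 0] [0.3 0 0 0 0]
end [518.5  55.4  14.6] 97.6
```

```bash
python3 - <<'E'
from plan import *
S=snap('scene');rep()
for z in (.102,.106,.11):
    p,f=fitrect(S,.046,.046,z,(.5188,.0549,.134),n=40,sig=.7); print(z,np.round(p[:2]*1000,1),np.degrees(p[2]),f)
    for ax in (0,2): 
        p,f=fitrect(S,.046,.046,z,(.5188,.0549,.134),n=40,sig=.7,skip=(1,2) if ax==0 else (2,)); print(' skip',np.round(p[:2]*1000,1),np.degrees(p[2]),f)
D=dict(S); D['pixels']=255-S['pixels']
for w in (.044,.049):
  for sk in ((),(0,3)): p,f=fitrect(D,w,w,.0122,(.5188,.0549,.134),n=40,sig=.7,skip=sk); print('floor',w,sk,np.round(p[:2]*1000,1),np.degrees(p[2]),f)
E
```

```text
t 10.85 p [519.2  54.6  91.3] az 97.7 F [ 0.3  0.  -1. ] g 45.8 q [ 0.51  0.58 -0.84  1.97  0.57  0.85 -0.51]
0.102 [521.5  50.9] 7.045957984635084 -45.68614986442462
 skip [520.8  50.6] 5.673559544130224 -40.711222860684714
 skip [521.8  51. ] 6.499533190860045 -42.11234056435563
0.106 [518.1  54.5] 7.098902794477774 -45.601900644831424
 skip [517.4  54.2] 5.731811446321118 -40.66733113379535
 skip [518.   54.5] 5.617937047029761 -42.03249290777449
0.11 [514.7  58.1] 7.1112438198146535 -45.51532364386243
 skip [514.2  57.7] 5.627842051494847 -40.6164071711754
 skip [514.8  58.1] 5.740834792919363 -41.9522444522169
floor 0.044 () [518.4  54.5] 7.551403966860223 -46.720520526361945
floor 0.044 (0, 3) [520.   53.4] 9.648614256973165 -42.664312817439544
floor 0.049 () [517.8  54.8] 8.484410097661122 -47.050271070241465
floor 0.049 (0, 3) [518.   55.2] 9.980454653055293 -40.3560196993703
```

The subpixel fits agree: block at (518.1, 54.5) and pocket floor at (518.1, 54.7). I'll insert it.

{"name": "send_rows", "arguments": {"targets": [{"jaw": 0.3, "x": 0, "y": 0, "z": 14, "roll": 0}, {"jaw": 0.3, "x": 0, "y": 0, "z": 8, "roll": 0}, {"jaw": 0.3, "x": 0, "y": 0, "z": 9, "roll": 0}, {"jaw": 0.3, "x": 0, "y": 0, "z": 10, "roll": 0}, {"jaw": 0.3, "x": 0, "y": 0, "z": 10, "roll": 0}, {"jaw": 0.3, "x": 0, "y": 0, "z": 10, "roll": 0}, {"jaw": 0.3, "x": 0, "y": 0, "z": 10, "roll": 0}, {"jaw": 0.3, "x": 0, "y": 0, "z": 0, "roll": 0}]}}

```text
time: 11.85
ee_pos: [0.5199, 0.0537, 0.0196]
eef_rot: [2.068, 2.364, 0.0]
contact_force: [5.1, -3.7, -7.8]
grip_width: 0.5
```

```bash
python3 - <<'E'
from plan import *
rep()
E
```

```text
t 11.85 p [519.9  53.7  19.6] az 97.6 F [ 5.1 -3.7 -7.8] g 46.0 q [ 0.43  0.68 -0.73  1.99  0.69  0.73 -0.6 ]
```

{"name": "send_rows", "arguments": {"targets": [{"jaw": 0.3, "x": 0, "y": 0, "z": 3, "roll": 0}, {"jaw": 0.3, "x": 0, "y": 0, "z": 2, "roll": 0}, {"jaw": -0.3, "x": 0, "y": 0, "z": 0, "roll": 0}, {"jaw": -0.3, "x": 0, "y": 0, "z": 0, "roll": 0}, {"jaw": -0.3, "x": 0, "y": 0, "z": 0, "roll": 0}, {"jaw": -0.3, "x": 0, "y": 0, "z": -40, "roll": 0}, {"jaw": -0.3, "x": 0, "y": 0, "z": -40, "roll": 0}, {"jaw": -0.3, "x": 0, "y": 0, "z": -35, "roll": 0}]}}

```text
time: 12.85
ee_pos: [0.5192, 0.0549, 0.132]
eef_rot: [-2.067, -2.365, -0.001]
contact_force: [1.2, 0.1, -1.1]
grip_width: 0.646
```

```bash
cat >> plan.py <<'E'
PARTS=[('body',(.5188,.0549),.032),('s1',(.522,-.075),.008),('s2',(.528,-.206),.008),('s3',(.421,-.075),.008),('top',(.425,-.194),.008)]
def parts(names,cams=('top','scene')):
    for c in cams:
        s=snap(c)
        for nm,xy,z in PARTS:
            if nm in names:
                p,f=fitpart(s,xy,z); print(c,nm,np.round(p[:2]*1000,1),round(np.degrees(p[2]),1),round(f,1))
E
python3 - <<'E'
from plan import *
rep();parts(['body','s1','s2'])
plan([(520,-73.7,130,90-15.6,-1),(None,-1,2),(520,-73.7,30,90-15.6,-1),(None,-1,2)])
E
```

```text
t 12.85 p [519.2  54.9 132. ] az 97.7 F [ 1.2  0.1 -1.1] g 59.5 q [ 0.55  0.52 -0.89  1.94  0.5   0.92 -0.46]
top body [550.7  76.2] 42.3 -18.1
top s1 [521.9 -73.9] -17.5 -20.4
top s2 [ 528.  -206.7] -13.6 -51.9
scene body [517.3  54.7] 6.9 -32.3
scene s1 [518.5 -73.7] -15.4 -43.3
scene s2 [ 524.7 -206.4] -13.5 -43.2
[-1 -43 -6 1 8] [-1 -43 -1 2 8] [-1 -42 6 1 7] [-1 0 0 0 0] [-1 0 0 0 0] [-1 0 0 33 0] [-1 0 0 34 0] [-1 0 0 33 0]
[-1 0 0 0 0] [-1 0 0 0 0] [-1 0 0 0 0] [-1 0 0 0 0] [-1 0 0 0 0] [-1 0 0 0 0] [-1 0 0 0 0] [-1 0 0 0 0]
end [520.2 -73.4  30.2] 74.7
```

{"name": "send_rows", "arguments": {"targets": [{"jaw": -1, "x": -43, "y": -6, "z": 1, "roll": 8}, {"jaw": -1, "x": -43, "y": -2, "z": 2, "roll": 8}, {"jaw": -1, "x": -42, "y": 5, "z": 1, "roll": 7}, {"jaw": -1, "x": 0, "y": 0, "z": 0, "roll": 0}, {"jaw": -1, "x": 0, "y": 0, "z": 33, "roll": 0}, {"jaw": -1, "x": 0, "y": 0, "z": 34, "roll": 0}, {"jaw": -1, "x": 0, "y": 0, "z": 33, "roll": 0}, {"jaw": -1, "x": 0, "y": 0, "z": 0, "roll": 0}]}}

```text
time: 13.95
ee_pos: [0.513, -0.0726, 0.0242]
eef_rot: [-2.492, -1.905, 0.005]
contact_force: [-0.4, -0.0, -0.4]
grip_width: 0.999
```

```bash
python3 - <<'E'
from plan import *
snap('top');snap('scene');snap('top');rep();parts(['s1'],['scene'])
plan([(519.2,-73.7,3,90-15.6,-1),(None,-1,2),(None,.3,5),(519.2,-73.7,130,None,.3),(518.5,54.6,130,97.7,.3),(None,.3,2)])
E
```

```text
t 14.1 p [516.5 -73.4  27.6] az 74.7 F [0.2 0.4 0.3] g 91.8 q [ 0.62  0.64 -0.66  2.    0.59  0.71 -0.68]
scene s1 [519.2 -73.4] -16.5 -42.7
[-1 1 2 25 0] [-1 0 0 0 0] [-1 0 0 0 0] [0.3 0 0 0 0] [0.3 0 0 0 0] [0.3 0 0 0 0] [0.3 0 0 0 0] [0.3 0 0 0 0]
[0.3 0 0 -42 0] [0.3 0 0 -43 0] [0.3 0 0 -42 0] [0.3 41 -11 0 -8] [0.3 42 -6 0 -7] [0.3 43 0 0 -8] [0.3 0 0 0 0] [0.3 0 0 0 0]
end [518.8  54.5 129.9] 97.7
```

{"name": "send_rows", "arguments": {"targets": [{"jaw": -1, "x": 0, "y": 1, "z": 25, "roll": 0}, {"jaw": -1, "x": 0, "y": 0, "z": 0, "roll": 0}, {"jaw": -1, "x": 0, "y": 0, "z": 0, "roll": 0}, {"jaw": 0.3, "x": 0, "y": 0, "z": 0, "roll": 0}, {"jaw": 0.3, "x": 0, "y": 0, "z": 0, "roll": 0}, {"jaw": 0.3, "x": 0, "y": 0, "z": 0, "roll": 0}, {"jaw": 0.3, "x": 0, "y": 0, "z": 0, "roll": 0}, {"jaw": 0.3, "x": 0, "y": 0, "z": 0, "roll": 0}]}}

```text
time: 15.15
ee_pos: [0.5169, -0.0746, 0.0018]
eef_rot: [2.498, 1.905, 0.0]
contact_force: [0.5, -0.5, -0.4]
grip_width: 0.507
```

{"name": "send_rows", "arguments": {"targets": [{"jaw": 0.3, "x": 0, "y": 0, "z": 0, "roll": 0}, {"jaw": 0.3, "x": 0, "y": 0, "z": -42, "roll": 0}, {"jaw": 0.3, "x": 0, "y": 0, "z": -43, "roll": 0}, {"jaw": 0.3, "x": 0, "y": 0, "z": -42, "roll": 0}, {"jaw": 0.3, "x": 41, "y": -11, "z": 0, "roll": -8}, {"jaw": 0.3, "x": 42, "y": -6, "z": 0, "roll": -7}, {"jaw": 0.3, "x": 43, "y": 0, "z": 0, "roll": -8}, {"jaw": 0.3, "x": 0, "y": 0, "z": 0, "roll": 0}]}}

```text
time: 16.15
ee_pos: [0.516, 0.0579, 0.1291]
eef_rot: [-2.058, -2.372, -0.003]
contact_force: [-0.2, -1.3, -1.1]
grip_width: 0.497
```

```bash
python3 - <<'E'
from plan import *
snap('top');snap('top');rep()
S=snap('scene')
for z in (.134,.138): print(fitpart(S,(.5185,.0546),z))
E
```

```text
t 16.25 p [516.3  53.4 128.5] az 97.7 F [ 0.7 -0.2 -0.8] g 45.7 q [ 0.55  0.52 -0.89  1.95  0.51  0.91 -0.46]
(array([0.5148862 , 0.05447408, 0.14680454]), np.float64(-38.82575425286795))
(array([0.51143793, 0.05814333, 0.14845105]), np.float64(-38.76751752455333))
```

{"name": "send_rows", "arguments": {"targets": [{"jaw": 0.3, "x": 0, "y": 2, "z": 20, "roll": 0}, {"jaw": 0.3, "x": 0, "y": 0, "z": 20, "roll": 0}, {"jaw": 0.3, "x": 0, "y": 0, "z": 10, "roll": 0}, {"jaw": 0.3, "x": 0, "y": 0, "z": 9, "roll": 0}, {"jaw": 0.3, "x": 0, "y": 0, "z": 9, "roll": 0}, {"jaw": 0.3, "x": 0, "y": 0, "z": 9, "roll": 0}, {"jaw": 0.3, "x": 0, "y": 0, "z": 9, "roll": 0}, {"jaw": 0.3, "x": 0, "y": 0, "z": 0, "roll": 0}]}}

```text
time: 17.3
ee_pos: [0.5198, 0.0534, 0.0422]
eef_rot: [2.068, 2.364, 0.003]
contact_force: [5.3, -2.1, -4.7]
grip_width: 0.494
```

```bash
python3 - <<'E'
from plan import *
snap('top');rep();snap('top');rep();parts(['s2'])
E
```

```text
t 17.35 p [519.8  53.4  42.3] az 97.6 F [ 5.5 -1.  -4.7] g 45.6 q [ 0.46  0.65 -0.77  1.99  0.65  0.77 -0.57]
t 17.4 p [519.8  53.4  42.4] az 97.6 F [ 5.9  0.3 -5.6] g 45.4 q [ 0.46  0.65 -0.77  1.99  0.65  0.77 -0.57]
top s2 [ 528.  -206.7] -13.6 -52.2
scene s2 [ 524.7 -206.3] -13.4 -43.0
```

{"name": "send_rows", "arguments": {"targets": [{"jaw": 0.3, "x": 0, "y": 0, "z": 3, "roll": 0}, {"jaw": 0.3, "x": 0, "y": 0, "z": 4, "roll": 0}, {"jaw": 0.3, "x": 0, "y": 0, "z": 0, "roll": 0}, {"jaw": -0.3, "x": 0, "y": 0, "z": 0, "roll": 0}, {"jaw": -0.3, "x": 0, "y": 0, "z": 0, "roll": 0}, {"jaw": -0.3, "x": 0, "y": 0, "z": 0, "roll": 0}, {"jaw": -0.3, "x": 0, "y": 0, "z": -45, "roll": 0}, {"jaw": -0.3, "x": 0, "y": 0, "z": -45, "roll": 0}]}}

```text
time: 18.5
ee_pos: [0.5173, 0.0539, 0.126]
eef_rot: [-2.066, -2.363, 0.002]
contact_force: [0.8, -1.0, 0.8]
grip_width: 0.648
```

```bash
python3 - <<'E'
from plan import *
rep();PARTS[0]=('body',(.5188,.0549),.040);parts(['body','s2','s3'],['scene'])
plan([(525.5,-206.4,130,90-13.5,-1),(None,-1,1),(525.5,-206.4,30,90-13.5,-1),(None,-1,2)])
E
```

```text
t 18.5 p [517.3  53.9 126. ] az 97.7 F [ 0.8 -1.   0.8] g 59.6 q [ 0.55  0.53 -0.89  1.95  0.52  0.91 -0.47]
scene body [517.   55.4] 6.0 -34.7
scene s2 [ 524.7 -206.4] -13.6 -43.1
scene s3 [418.8 -74.1] 3.9 -47.1
[-1 -43 -5 0 4] [-1 -44 -2 1 3] [-1 -43 0 0 4] [-1 -44 3 0 3] [-1 -43 6 0 4] [-1 -43 8 1 3] [-1 0 0 0 0] [-1 0 0 33 0]
[-1 0 0 33 0] [-1 0 0 34 0] [-1 0 0 0 0] [-1 0 0 0 0] [-1 0 0 0 0] [-1 0 0 0 0] [-1 0 0 0 0] [-1 0 0 0 0]
end [ 525.2 -206.4   29.6] 76.7
```

```bash
python3 - <<'E'
from plan import *
T=cv2.imread('pics/top0.png')
s=snap('top')
for z in (0,.045,.087): print(back(s,(449,197),z))
cv2.imwrite('pics/c6.png',cv2.resize(T[160:240,400:500],(800,640))[:600])
E
```

```text
[ 0.69749728 -0.30129646  0.        ]
[ 0.68761361 -0.29230606  0.045     ]
[ 0.67838885 -0.28391502  0.087     ]
```

View pics/c6.png

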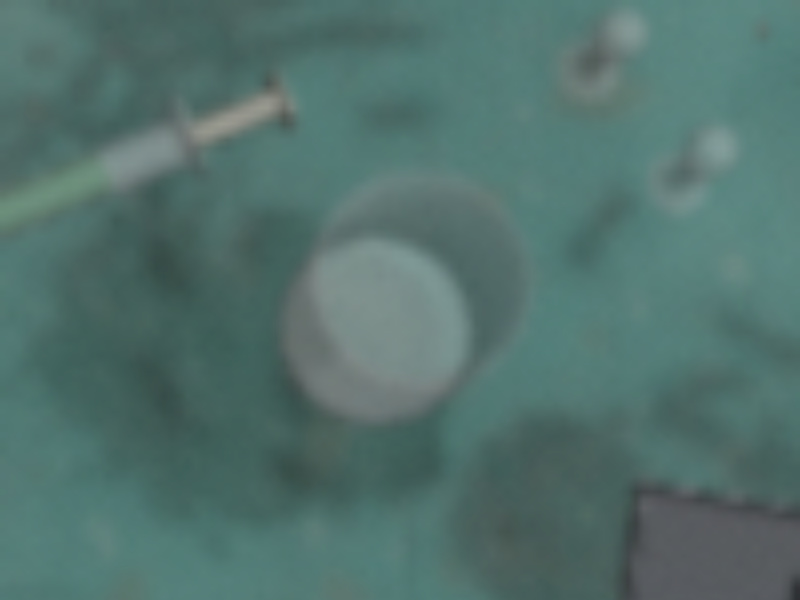

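The crop shows the beaker's base centre at (375,335), about (0.684, -0.296) in world, so the gripper body clears it by about 29 mm.

{"name": "send_rows", "arguments": {"targets": [{"jaw": -1, "x": -43, "y": -5, "z": 0, "roll": 4}, {"jaw": -1, "x": -44, "y": -2, "z": 1, "roll": 3}, {"jaw": -1, "x": -43, "y": 0, "z": 0, "roll": 4}, {"jaw": -1, "x": -44, "y": 3, "z": 0, "roll": 3}, {"jaw": -1, "x": -43, "y": 6, "z": 0, "roll": 4}, {"jaw": -1, "x": -43, "y": 8, "z": 1, "roll": 3}, {"jaw": -1, "x": 0, "y": 0, "z": 0, "roll": 0}, {"jaw": -1, "x": 0, "y": 0, "z": 33, "roll": 0}]}}

```text
time: 19.6
ee_pos: [0.524, -0.2084, 0.0917]
eef_rot: [2.463, 1.945, 0.003]
contact_force: [-0.6, 1.2, 0.8]
grip_width: 1.0
```

{"name": "send_rows", "arguments": {"targets": [{"jaw": -1, "x": 0, "y": 0, "z": 33, "roll": 0}, {"jaw": -1, "x": 0, "y": 0, "z": 33, "roll": 0}, {"jaw": -1, "x": 0, "y": 0, "z": 0, "roll": 0}, {"jaw": -1, "x": 0, "y": 0, "z": 0, "roll": 0}, {"jaw": -1, "x": 0, "y": 0, "z": 0, "roll": 0}, {"jaw": -1, "x": 0, "y": 0, "z": 0, "roll": 0}, {"jaw": -1, "x": 0, "y": 0, "z": 0, "roll": 0}, {"jaw": -1, "x": 0, "y": 0, "z": 0, "roll": 0}]}}

```text
time: 20.6
ee_pos: [0.5225, -0.2082, 0.025]
eef_rot: [2.464, 1.948, 0.0]
contact_force: [-0.3, -0.3, -0.2]
grip_width: 0.999
```

```bash
python3 - <<'E'
from plan import *
rep();parts(['s2'],['scene']);snap('top');rep()
plan([(525.5,-206.4,3,90-13.5,-1),(None,-1,2),(None,.3,5),(525.5,-206.4,130,None,.3),(520,53.6,130,97.7,.3),(None,.3,2)])
E
```

```text
t 20.6 p [ 522.5 -208.2   25. ] az 76.6 F [-0.3 -0.3 -0.2] g 91.9 q [ 0.83  0.69 -0.65  1.9   0.6   0.76 -0.39]
scene s2 [ 524.9 -206.4] -13.7 -43.9
t 20.7 p [ 522.4 -208.1   24.8] az 76.6 F [-1.  -1.  -0.5] g 91.9 q [ 0.83  0.69 -0.65  1.9   0.6   0.76 -0.39]
[-1 2 3 22 0] [-1 0 0 0 0] [-1 0 0 0 0] [0.3 0 0 0 0] [0.3 0 0 0 0] [0.3 0 0 0 0] [0.3 0 0 0 0] [0.3 0 0 0 0]
[0.3 0 0 -42 0] [0.3 0 0 -43 0] [0.3 0 0 -42 0] [0.3 42 -11 0 -4] [0.3 43 -8 0 -3] [0.3 43 -6 0 -4] [0.3 43 -3 0 -3] [0.3 43 0 0 -4]
[0.3 44 3 0 -3] [0.3 0 0 0 0] [0.3 0 0 0 0] [0.3 0 0 0 0] [0.3 0 0 0 0] [0.3 0 0 0 0] [0.3 0 0 0 0] [0.3 0 0 0 0]
end [520.4  53.9 129.8] 97.6
```

{"name": "send_rows", "arguments": {"targets": [{"jaw": -1, "x": 2, "y": 3, "z": 22, "roll": 0}, {"jaw": -1, "x": 0, "y": 0, "z": 0, "roll": 0}, {"jaw": -1, "x": 0, "y": 0, "z": 0, "roll": 0}, {"jaw": 0.3, "x": 0, "y": 0, "z": 0, "roll": 0}, {"jaw": 0.3, "x": 0, "y": 0, "z": 0, "roll": 0}, {"jaw": 0.3, "x": 0, "y": 0, "z": 0, "roll": 0}, {"jaw": 0.3, "x": 0, "y": 0, "z": 0, "roll": 0}, {"jaw": 0.3, "x": 0, "y": 0, "z": 0, "roll": 0}]}}

```text
time: 21.7
ee_pos: [0.5259, -0.2068, 0.0028]
eef_rot: [2.465, 1.948, 0.0]
contact_force: [0.5, 1.2, 0.1]
grip_width: 0.505
```

{"name": "send_rows", "arguments": {"targets": [{"jaw": 0.3, "x": 0, "y": 0, "z": -42, "roll": 0}, {"jaw": 0.3, "x": 0, "y": 0, "z": -43, "roll": 0}, {"jaw": 0.3, "x": 0, "y": 0, "z": -42, "roll": 0}, {"jaw": 0.3, "x": 42, "y": -11, "z": 0, "roll": -4}, {"jaw": 0.3, "x": 43, "y": -8, "z": 0, "roll": -3}, {"jaw": 0.3, "x": 43, "y": -6, "z": 0, "roll": -4}, {"jaw": 0.3, "x": 43, "y": -3, "z": 0, "roll": -3}, {"jaw": 0.3, "x": 43, "y": 0, "z": 0, "roll": -4}]}}

```text
time: 22.7
ee_pos: [0.5207, 0.011, 0.1298]
eef_rot: [2.127, 2.311, -0.0]
contact_force: [0.7, -0.2, 0.1]
grip_width: 0.497
```

{"name": "send_rows", "arguments": {"targets": [{"jaw": 0.3, "x": 44, "y": 3, "z": 0, "roll": -3}, {"jaw": 0.3, "x": 0, "y": 0, "z": 0, "roll": 0}, {"jaw": 0.3, "x": 0, "y": 0, "z": 0, "roll": 0}, {"jaw": 0.3, "x": 0, "y": 0, "z": 10, "roll": 0}, {"jaw": 0.3, "x": 0, "y": 0, "z": 10, "roll": 0}, {"jaw": 0.3, "x": 0, "y": 0, "z": 0, "roll": 0}, {"jaw": 0.3, "x": 0, "y": 0, "z": 0, "roll": 0}, {"jaw": 0.3, "x": 0, "y": 0, "z": 0, "roll": 0}]}}

```text
time: 23.7
ee_pos: [0.5206, 0.054, 0.11]
eef_rot: [2.068, 2.364, 0.001]
contact_force: [0.3, 0.5, -0.1]
grip_width: 0.494
```

```bash
python3 - <<'E'
from plan import *
rep();S=snap('scene');rep()
z=st()[0]['ee_pos'][2]+.006
print(fitpart(S,(.5195,.0536),z))
plan([(520,53.6,95,97.7,.3),(520,53.6,50,97.7,.3,5)])
E
```

```text
t 23.7 p [520.6  54.  110. ] az 97.6 F [ 0.3  0.5 -0.1] g 45.5 q [ 0.53  0.55 -0.87  1.95  0.55  0.88 -0.49]
t 23.75 p [520.7  54.  110. ] az 97.6 F [ 0.1  0.6 -0.5] g 45.3 q [ 0.53  0.55 -0.87  1.95  0.55  0.88 -0.49]
(array([0.51825983, 0.05485423, 0.15159972]), np.float64(-37.4257810679829))
[0.3 0 -1 15 0] [0.3 0 0 9 0] [0.3 0 0 9 0] [0.3 0 0 9 0] [0.3 0 0 9 0] [0.3 0 0 9 0] [0.3 0 0 0 0] [0.3 0 0 0 0]
end [519.7  53.9  50. ] 97.6
```

{"name": "send_rows", "arguments": {"targets": [{"jaw": 0.3, "x": 0, "y": 0, "z": 20, "roll": 0}, {"jaw": 0.3, "x": 0, "y": 0, "z": 10, "roll": 0}, {"jaw": 0.3, "x": 0, "y": 0, "z": 10, "roll": 0}, {"jaw": 0.3, "x": 0, "y": 0, "z": 8, "roll": 0}, {"jaw": 0.3, "x": 0, "y": 0, "z": 8, "roll": 0}, {"jaw": 0.3, "x": 0, "y": 0, "z": 6, "roll": 0}, {"jaw": 0.3, "x": 0, "y": 0, "z": 3, "roll": 0}, {"jaw": 0.3, "x": 0, "y": 0, "z": 0, "roll": 0}]}}

```text
time: 24.75
ee_pos: [0.5204, 0.054, 0.0447]
eef_rot: [-2.068, -2.365, 0.0]
contact_force: [0.3, -0.5, -0.5]
grip_width: 0.494
```

```bash
python3 - <<'E'
from plan import *
snap('top');rep();parts(['s3','top'],['scene'])
E
```

```text
t 24.8 p [520.5  54.   44.9] az 97.7 F [ 0.1  1.4 -1.2] g 45.5 q [ 0.46  0.65 -0.78  1.98  0.65  0.78 -0.57]
scene s3 [418.8 -74.1] 3.9 -47.1
scene top [ 423.2 -193.5] -6.1 -40.4
```

{"name": "send_rows", "arguments": {"targets": [{"jaw": 0.3, "x": 0, "y": 0, "z": 2, "roll": 0}, {"jaw": 0.3, "x": 0, "y": 0, "z": 0, "roll": 0}, {"jaw": -0.3, "x": 0, "y": 0, "z": 0, "roll": 0}, {"jaw": -0.3, "x": 0, "y": 0, "z": 0, "roll": 0}, {"jaw": -0.3, "x": 0, "y": 0, "z": 0, "roll": 0}, {"jaw": -0.3, "x": 0, "y": 0, "z": -45, "roll": 0}, {"jaw": -0.3, "x": 0, "y": 0, "z": -45, "roll": 0}, {"jaw": -0.3, "x": 0, "y": 0, "z": 0, "roll": 0}]}}

```text
time: 25.85
ee_pos: [0.523, 0.0546, 0.136]
eef_rot: [2.065, 2.361, 0.007]
contact_force: [0.9, 0.1, 0.1]
grip_width: 0.649
```

```bash
python3 - <<'E'
from plan import *
rep();PARTS[0]=('body',(.5188,.0549),.048);parts(['body','s3'],['scene'])
plan([(420,-74.5,130,94,-1),(None,-1,1),(420,-74.5,30,94,-1),(None,-1,1)])
E
```

```text
t 25.85 p [523.   54.6 136. ] az 97.6 F [0.9 0.1 0.1] g 59.7 q [ 0.56  0.52 -0.9   1.94  0.51  0.92 -0.46]
scene body [517.9  53.9] 6.9 -37.9
scene s3 [418.8 -74.2] 4.0 -47.2
[-1 -28 -29 1 1] [-1 -29 -29 1 1] [-1 -30 -29 1 1] [-1 -30 -28 1 1] [-1 0 0 0 0] [-1 0 0 33 0] [-1 0 0 34 0] [-1 0 0 33 0]
[-1 0 0 0 0] [-1 0 0 0 0] [-1 0 0 0 0] [-1 0 0 0 0] [-1 0 0 0 0] [-1 0 0 0 0] [-1 0 0 0 0] [-1 0 0 0 0]
end [419.7 -74.7  30.1] 93.6
```

{"name": "send_rows", "arguments": {"targets": [{"jaw": -1, "x": -28, "y": -28, "z": 1, "roll": 1}, {"jaw": -1, "x": -29, "y": -28, "z": 1, "roll": 1}, {"jaw": -1, "x": -30, "y": -28, "z": 1, "roll": 1}, {"jaw": -1, "x": -30, "y": -28, "z": 1, "roll": 1}, {"jaw": -1, "x": 0, "y": 0, "z": 0, "roll": 0}, {"jaw": -1, "x": 0, "y": 0, "z": 33, "roll": 0}, {"jaw": -1, "x": 0, "y": 0, "z": 33, "roll": 0}, {"jaw": -1, "x": 0, "y": 0, "z": 30, "roll": 0}]}}

```text
time: 26.9
ee_pos: [0.4214, -0.0734, 0.031]
eef_rot: [-2.148, -2.291, -0.0]
contact_force: [0.1, -0.5, -0.4]
grip_width: 1.002
```

{"name": "send_rows", "arguments": {"targets": [{"jaw": -1, "x": 0, "y": 0, "z": 0, "roll": 0}, {"jaw": -1, "x": 0, "y": 0, "z": 0, "roll": 0}, {"jaw": -1, "x": 0, "y": 0, "z": 0, "roll": 0}, {"jaw": -1, "x": 0, "y": 0, "z": 0, "roll": 0}, {"jaw": -1, "x": 0, "y": 0, "z": 0, "roll": 0}, {"jaw": -1, "x": 0, "y": 0, "z": 0, "roll": 0}, {"jaw": -1, "x": 0, "y": 0, "z": 0, "roll": 0}, {"jaw": -1, "x": 0, "y": 0, "z": 0, "roll": 0}]}}

```text
time: 27.9
ee_pos: [0.4215, -0.0743, 0.0327]
eef_rot: [-2.15, -2.291, -0.0]
contact_force: [0.5, -0.1, 0.1]
grip_width: 0.999
```

```bash
python3 - <<'E'
from plan import *
rep();parts(['s3'],['scene'])
plan([(420,-74.5,3,94,-1),(None,-1,2),(None,.3,5),(420,-74.5,130,None,.3),(520.4,54,130,97.7,.3),(None,.3,2)])
E
```

```text
t 27.9 p [421.5 -74.3  32.7] az 93.6 F [ 0.5 -0.1  0.1] g 91.9 q [ 0.77  0.54 -0.77  2.21  0.65  0.63 -0.41]
scene s3 [418.6 -74.3] 3.9 -48.3
[-1 0 -2 30 0] [-1 0 0 0 0] [-1 0 0 0 0] [0.3 0 0 0 0] [0.3 0 0 0 0] [0.3 0 0 0 0] [0.3 0 0 0 0] [0.3 0 0 0 0]
[0.3 0 0 -42 0] [0.3 0 0 -43 0] [0.3 0 0 -42 0] [0.3 30 27 0 -1] [0.3 30 28 0 -1] [0.3 30 28 0 -1] [0.3 29 29 0 -1] [0.3 0 0 0 0]
[0.3 0 0 0 0] [0.3 0 0 0 0] [0.3 0 0 0 0] [0.3 0 0 0 0] [0.3 0 0 0 0] [0.3 0 0 0 0] [0.3 0 0 0 0] [0.3 0 0 0 0]
end [520.4  54.2 129.7] 97.7
```

{"name": "send_rows", "arguments": {"targets": [{"jaw": -1, "x": 0, "y": -2, "z": 30, "roll": 0}, {"jaw": -1, "x": 0, "y": 0, "z": 0, "roll": 0}, {"jaw": -1, "x": 0, "y": 0, "z": 0, "roll": 0}, {"jaw": 0.3, "x": 0, "y": 0, "z": 0, "roll": 0}, {"jaw": 0.3, "x": 0, "y": 0, "z": 0, "roll": 0}, {"jaw": 0.3, "x": 0, "y": 0, "z": 0, "roll": 0}, {"jaw": 0.3, "x": 0, "y": 0, "z": 0, "roll": 0}, {"jaw": 0.3, "x": 0, "y": 0, "z": 0, "roll": 0}]}}

```text
time: 28.95
ee_pos: [0.4197, -0.0745, 0.0028]
eef_rot: [2.15, 2.291, 0.0]
contact_force: [0.6, -0.1, -0.8]
grip_width: 0.506
```

{"name": "send_rows", "arguments": {"targets": [{"jaw": 0.3, "x": 0, "y": 0, "z": -42, "roll": 0}, {"jaw": 0.3, "x": 0, "y": 0, "z": -43, "roll": 0}, {"jaw": 0.3, "x": 0, "y": 0, "z": -42, "roll": 0}, {"jaw": 0.3, "x": 30, "y": 27, "z": 0, "roll": -1}, {"jaw": 0.3, "x": 30, "y": 28, "z": 0, "roll": -1}, {"jaw": 0.3, "x": 30, "y": 28, "z": 0, "roll": -1}, {"jaw": 0.3, "x": 29, "y": 29, "z": 0, "roll": -1}, {"jaw": 0.3, "x": 0, "y": 0, "z": 0, "roll": 0}]}}

```text
time: 29.95
ee_pos: [0.5218, 0.058, 0.1301]
eef_rot: [-2.062, -2.369, -0.005]
contact_force: [-0.3, 0.1, -0.8]
grip_width: 0.494
```

{"name": "send_rows", "arguments": {"targets": [{"jaw": 0.3, "x": 0, "y": 0, "z": 10, "roll": 0}, {"jaw": 0.3, "x": 0, "y": 0, "z": 10, "roll": 0}, {"jaw": 0.3, "x": 0, "y": 0, "z": 0, "roll": 0}, {"jaw": 0.3, "x": 0, "y": 0, "z": 0, "roll": 0}, {"jaw": 0.3, "x": 0, "y": 0, "z": 0, "roll": 0}, {"jaw": 0.3, "x": 0, "y": 0, "z": 0, "roll": 0}, {"jaw": 0.3, "x": 0, "y": 0, "z": 0, "roll": 0}, {"jaw": 0.3, "x": 0, "y": 0, "z": 0, "roll": 0}]}}

```text
time: 30.95
ee_pos: [0.5205, 0.0542, 0.1098]
eef_rot: [2.068, 2.365, 0.0]
contact_force: [0.9, -0.4, 0.3]
grip_width: 0.497
```

```bash
python3 - <<'E'
from plan import *
rep();S=snap('scene')
z=st()[0]['ee_pos'][2]+.006
print(fitpart(S,(.5195,.0536),z))
E
```

```text
t 30.95 p [520.5  54.2 109.8] az 97.7 F [ 0.9 -0.4  0.3] g 45.7 q [ 0.54  0.56 -0.88  1.95  0.56  0.89 -0.5 ]
(array([0.51821947, 0.05471841, 0.1538751 ]), np.float64(-37.30840178113871))
```

{"name": "send_rows", "arguments": {"targets": [{"jaw": 0.3, "x": 0, "y": 0, "z": 18, "roll": 0}, {"jaw": 0.3, "x": 0, "y": 0, "z": 10, "roll": 0}, {"jaw": 0.3, "x": 0, "y": 0, "z": 8, "roll": 0}, {"jaw": 0.3, "x": 0, "y": 0, "z": 8, "roll": 0}, {"jaw": 0.3, "x": 0, "y": 0, "z": 7, "roll": 0}, {"jaw": 0.3, "x": 0, "y": 0, "z": 5, "roll": 0}, {"jaw": 0.3, "x": 0, "y": 0, "z": 2, "roll": 0}, {"jaw": 0.3, "x": 0, "y": 0, "z": 0, "roll": 0}]}}

```text
time: 32.0
ee_pos: [0.5205, 0.0542, 0.0518]
eef_rot: [2.068, 2.365, 0.0]
contact_force: [-0.0, -0.0, -0.2]
grip_width: 0.495
```

```bash
python3 - <<'E'
from plan import *
snap('top');rep();parts(['top'])
E
```

```text
t 32.05 p [520.6  54.2  51.9] az 97.6 F [ 0.2 -0.8 -0.3] g 45.7 q [ 0.48  0.64 -0.8   1.98  0.65  0.79 -0.57]
top top [ 436.1 -196.5] -0.9 -21.3
scene top [ 423.2 -193.5] -6.1 -40.5
```

{"name": "send_rows", "arguments": {"targets": [{"jaw": 0.3, "x": 0, "y": 0, "z": 1, "roll": 0}, {"jaw": 0.3, "x": 0, "y": 0, "z": 0, "roll": 0}, {"jaw": -0.3, "x": 0, "y": 0, "z": 0, "roll": 0}, {"jaw": -0.3, "x": 0, "y": 0, "z": 0, "roll": 0}, {"jaw": -0.3, "x": 0, "y": 0, "z": 0, "roll": 0}, {"jaw": -0.3, "x": 0, "y": 0, "z": -40, "roll": 0}, {"jaw": -0.3, "x": 0, "y": 0, "z": -38, "roll": 0}, {"jaw": -0.3, "x": 0, "y": 0, "z": 0, "roll": 0}]}}

```text
time: 33.15
ee_pos: [0.5226, 0.0547, 0.1314]
eef_rot: [2.066, 2.361, 0.006]
contact_force: [0.5, -0.3, 0.0]
grip_width: 0.652
```

```bash
python3 - <<'E'
from plan import *
PARTS[0]=('body',(.5188,.0549),.056);parts(['body','top'],['scene']);snap('top');rep()
plan([(424.7,-194,130,83,-1),(None,-1,1),(424.7,-194,30,83,-1),(None,-1,1)])
E
```

```text
scene body [517.7  54.1] 7.0 -41.6
scene top [ 423.2 -193.5] -6.1 -40.7
t 33.25 p [520.4  53.8 128.7] az 97.6 F [-0.2 -0.5 -0.5] g 59.5 q [ 0.56  0.53 -0.91  1.94  0.53  0.92 -0.48]
[-1 -39 -21 0 2] [-1 -39 -20 0 3] [-1 -41 -18 -1 2] [-1 -41 -16 0 3] [-1 -42 -15 0 2] [-1 -42 -12 0 3] [-1 0 0 0 0] [-1 0 0 33 0]
[-1 0 0 33 0] [-1 0 0 34 0] [-1 0 0 0 0] [-1 0 0 0 0] [-1 0 0 0 0] [-1 0 0 0 0] [-1 0 0 0 0] [-1 0 0 0 0]
end [ 425.2 -193.7   29.7] 82.6
```

{"name": "send_rows", "arguments": {"targets": [{"jaw": -1, "x": -39, "y": -21, "z": 0, "roll": 2}, {"jaw": -1, "x": -39, "y": -20, "z": 0, "roll": 3}, {"jaw": -1, "x": -41, "y": -18, "z": 0, "roll": 2}, {"jaw": -1, "x": -41, "y": -16, "z": 0, "roll": 3}, {"jaw": -1, "x": -42, "y": -15, "z": 0, "roll": 2}, {"jaw": -1, "x": -42, "y": -12, "z": 0, "roll": 3}, {"jaw": -1, "x": 0, "y": 0, "z": 0, "roll": 0}, {"jaw": -1, "x": 0, "y": 0, "z": 33, "roll": 0}]}}

```text
time: 34.25
ee_pos: [0.4266, -0.1942, 0.0961]
eef_rot: [2.358, 2.071, 0.002]
contact_force: [0.1, -1.2, -0.2]
grip_width: 0.998
```

{"name": "send_rows", "arguments": {"targets": [{"jaw": -1, "x": 0, "y": 0, "z": 33, "roll": 0}, {"jaw": -1, "x": 0, "y": 0, "z": 33, "roll": 0}, {"jaw": -1, "x": 0, "y": 0, "z": 0, "roll": 0}, {"jaw": -1, "x": 0, "y": 0, "z": 0, "roll": 0}, {"jaw": -1, "x": 0, "y": 0, "z": 0, "roll": 0}, {"jaw": -1, "x": 0, "y": 0, "z": 0, "roll": 0}, {"jaw": -1, "x": 0, "y": 0, "z": 0, "roll": 0}, {"jaw": -1, "x": 0, "y": 0, "z": 0, "roll": 0}]}}

```text
time: 35.25
ee_pos: [0.4253, -0.1936, 0.03]
eef_rot: [2.359, 2.074, -0.0]
contact_force: [-0.5, 0.4, -0.2]
grip_width: 0.997
```

```bash
python3 - <<'E'
from plan import *
rep();parts(['top'],['scene'])
plan([(424.7,-194,3,83,-1),(None,-1,2),(None,.3,5),(424.7,-194,130,None,.3),(520.4,54.1,130,97.7,.3),(None,.3,2)])
E
```

```text
t 35.25 p [ 425.3 -193.6   30. ] az 82.6 F [-0.5  0.4 -0.2] g 91.7 q [ 0.96  0.58 -0.71  2.12  0.62  0.66 -0.31]
scene top [ 423.3 -193.4] -6.1 -42.0
[-1 -1 -1 27 0] [-1 0 0 0 0] [-1 0 0 0 0] [0.3 0 0 0 0] [0.3 0 0 0 0] [0.3 0 0 0 0] [0.3 0 0 0 0] [0.3 0 0 0 0]
[0.3 0 0 -42 0] [0.3 0 0 -43 0] [0.3 0 0 -42 0] [0.3 43 11 0 -2] [0.3 43 12 0 -3] [0.3 42 14 0 -2] [0.3 41 16 0 -3] [0.3 41 18 0 -3]
[0.3 40 20 0 -2] [0.3 0 0 0 0] [0.3 0 0 0 0] [0.3 0 0 0 0] [0.3 0 0 0 0] [0.3 0 0 0 0] [0.3 0 0 0 0] [0.3 0 0 0 0]
end [520.6  54.4 129.9] 97.6
```

{"name": "send_rows", "arguments": {"targets": [{"jaw": -1, "x": -1, "y": -1, "z": 27, "roll": 0}, {"jaw": -1, "x": 0, "y": 0, "z": 0, "roll": 0}, {"jaw": -1, "x": 0, "y": 0, "z": 0, "roll": 0}, {"jaw": 0.3, "x": 0, "y": 0, "z": 0, "roll": 0}, {"jaw": 0.3, "x": 0, "y": 0, "z": 0, "roll": 0}, {"jaw": 0.3, "x": 0, "y": 0, "z": 0, "roll": 0}, {"jaw": 0.3, "x": 0, "y": 0, "z": 0, "roll": 0}, {"jaw": 0.3, "x": 0, "y": 0, "z": 0, "roll": 0}]}}

```text
time: 36.3
ee_pos: [0.4243, -0.1943, 0.0028]
eef_rot: [2.359, 2.074, 0.0]
contact_force: [-0.1, 0.8, 0.2]
grip_width: 0.505
```

{"name": "send_rows", "arguments": {"targets": [{"jaw": 0.3, "x": 0, "y": 0, "z": -42, "roll": 0}, {"jaw": 0.3, "x": 0, "y": 0, "z": -43, "roll": 0}, {"jaw": 0.3, "x": 0, "y": 0, "z": -42, "roll": 0}, {"jaw": 0.3, "x": 43, "y": 11, "z": 0, "roll": -2}, {"jaw": 0.3, "x": 43, "y": 12, "z": 0, "roll": -3}, {"jaw": 0.3, "x": 42, "y": 14, "z": 0, "roll": -2}, {"jaw": 0.3, "x": 41, "y": 16, "z": 0, "roll": -3}, {"jaw": 0.3, "x": 41, "y": 18, "z": 0, "roll": -3}]}}

```text
time: 37.3
ee_pos: [0.5048, 0.0138, 0.1296]
eef_rot: [2.108, 2.33, -0.001]
contact_force: [1.3, 0.4, -0.5]
grip_width: 0.498
```

{"name": "send_rows", "arguments": {"targets": [{"jaw": 0.3, "x": 40, "y": 20, "z": 0, "roll": -2}, {"jaw": 0.3, "x": 0, "y": 0, "z": 0, "roll": 0}, {"jaw": 0.3, "x": 0, "y": 0, "z": 10, "roll": 0}, {"jaw": 0.3, "x": 0, "y": 0, "z": 10, "roll": 0}, {"jaw": 0.3, "x": 0, "y": 0, "z": 0, "roll": 0}, {"jaw": 0.3, "x": 0, "y": 0, "z": 0, "roll": 0}, {"jaw": 0.3, "x": 0, "y": 0, "z": 0, "roll": 0}, {"jaw": 0.3, "x": 0, "y": 0, "z": 0, "roll": 0}]}}

```text
time: 38.3
ee_pos: [0.5208, 0.0544, 0.11]
eef_rot: [2.068, 2.364, 0.001]
contact_force: [0.0, -0.1, -0.3]
grip_width: 0.493
```

```bash
python3 - <<'E'
from plan import *
rep();S=snap('scene')
z=st()[0]['ee_pos'][2]+.006
print(fitpart(S,(.5195,.0536),z))
E
```

```text
t 38.3 p [520.8  54.4 110. ] az 97.6 F [ 0.  -0.1 -0.3] g 45.4 q [ 0.55  0.57 -0.9   1.95  0.57  0.89 -0.51]
(array([0.51774635, 0.05526557, 0.1461314 ]), np.float64(-35.8180467828135))
```

{"name": "send_rows", "arguments": {"targets": [{"jaw": 0.3, "x": 0, "y": 0, "z": 18, "roll": 0}, {"jaw": 0.3, "x": 0, "y": 0, "z": 10, "roll": 0}, {"jaw": 0.3, "x": 0, "y": 0, "z": 8, "roll": 0}, {"jaw": 0.3, "x": 0, "y": 0, "z": 7, "roll": 0}, {"jaw": 0.3, "x": 0, "y": 0, "z": 5, "roll": 0}, {"jaw": 0.3, "x": 0, "y": 0, "z": 2, "roll": 0}, {"jaw": 0.3, "x": 0, "y": 0, "z": 0, "roll": 0}, {"jaw": 0.3, "x": 0, "y": 0, "z": 0, "roll": 0}]}}

```text
time: 39.35
ee_pos: [0.5208, 0.0546, 0.06]
eef_rot: [2.068, 2.364, 0.001]
contact_force: [-0.3, -0.4, -0.5]
grip_width: 0.499
```

{"name": "send_rows", "arguments": {"targets": [{"jaw": 0.3, "x": 0, "y": 0, "z": 1, "roll": 0}, {"jaw": 0.3, "x": 0, "y": 0, "z": 0, "roll": 0}, {"jaw": -0.3, "x": 0, "y": 0, "z": 0, "roll": 0}, {"jaw": -0.3, "x": 0, "y": 0, "z": 0, "roll": 0}, {"jaw": -0.3, "x": 0, "y": 0, "z": 0, "roll": 0}, {"jaw": -0.3, "x": 0, "y": 0, "z": -40, "roll": 0}, {"jaw": -0.3, "x": 0, "y": 0, "z": -40, "roll": 0}, {"jaw": -0.3, "x": 0, "y": 0, "z": -20, "roll": 0}]}}

```text
time: 40.35
ee_pos: [0.5214, 0.0549, 0.1606]
eef_rot: [2.067, 2.363, 0.003]
contact_force: [0.1, -0.6, -0.7]
grip_width: 0.648
```

```bash
python3 - <<'E'
from plan import *
S=snap('scene','sceneA.png');T=snap('top');rep()
print(fitpart(S,(.5195,.0536),.064))
a=cv2.resize(T['pixels'][200:305,215:355],(400,300),interpolation=cv2.INTER_CUBIC)
b=cv2.resize(S['pixels'][200:290,260:380],(400,300),interpolation=cv2.INTER_CUBIC)
cv2.imwrite('pics/c7.png',np.hstack([a,b]))
plan([(665.5,181,165,139,-.1),(None,-.1,2),(665.5,181,106,139,-.1)])
E
```

```text
t 40.45 p [522.   54.7 160.6] az 97.6 F [ 1.1 -0.1  0.1] g 59.8 q [ 0.6   0.5  -0.96  1.92  0.49  0.98 -0.45]
(array([0.51724273, 0.05506261, 0.12841327]), np.float64(-42.4811866954574))
[-0.1 21 32 -1 -8] [-0.1 17 34 -1 -8] [-0.1 11 37 -1 -9] [-0.1 6 38 -1 -8] [-0.1 1 38 0 -8] [-0.1 0 0 0 0] [-0.1 0 0 0 0] [-0.1 0 0 29 0]
[-0.1 0 0 30 0] [-0.1 0 0 0 0] [-0.1 0 0 0 0] [-0.1 0 0 0 0] [-0.1 0 0 0 0] [-0.1 0 0 0 0] [-0.1 0 0 0 0] [-0.1 0 0 0 0]
end [665.5 181.2 105.6] 138.6
```

View pics/c7.png

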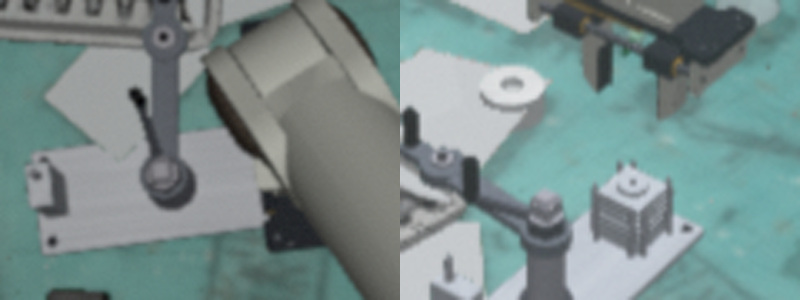

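The view shows the full stack flat between the pins (crop 632,205), the guide arm swung clear, and the lever unmoved. Next I'll go to the knob and swing the arm back.

{"name": "send_rows", "arguments": {"targets": [{"jaw": -0.1, "x": 21, "y": 32, "z": -1, "roll": -8}, {"jaw": -0.1, "x": 17, "y": 34, "z": -1, "roll": -8}, {"jaw": -0.1, "x": 11, "y": 37, "z": -1, "roll": -9}, {"jaw": -0.1, "x": 6, "y": 38, "z": -1, "roll": -8}, {"jaw": -0.1, "x": 1, "y": 38, "z": 0, "roll": -8}, {"jaw": -0.1, "x": 0, "y": 0, "z": 0, "roll": 0}, {"jaw": -0.1, "x": 0, "y": 0, "z": 0, "roll": 0}, {"jaw": -0.1, "x": 0, "y": 0, "z": 0, "roll": 0}]}}

```text
time: 41.45
ee_pos: [0.6633, 0.1798, 0.1621]
eef_rot: [-1.111, -2.938, 0.003]
contact_force: [0.3, -0.2, -0.8]
grip_width: 0.548
```

{"name": "send_rows", "arguments": {"targets": [{"jaw": -0.1, "x": 0, "y": 0, "z": 29, "roll": 0}, {"jaw": -0.1, "x": 0, "y": 0, "z": 30, "roll": 0}, {"jaw": -0.1, "x": 0, "y": 0, "z": 0, "roll": 0}, {"jaw": 0.8, "x": 0, "y": 0, "z": 0, "roll": 0}, {"jaw": 0.8, "x": 0, "y": 0, "z": 0, "roll": 0}, {"jaw": 0.8, "x": 0, "y": 0, "z": 0, "roll": 0}, {"jaw": 0.8, "x": 0, "y": 0, "z": 0, "roll": 0}, {"jaw": 0.8, "x": 0, "y": 0, "z": 0, "roll": 0}], "force": 20}}

```text
time: 42.45
ee_pos: [0.6651, 0.1813, 0.1041]
eef_rot: [1.109, 2.937, 0.002]
contact_force: [4.4, 1.5, -1.6]
grip_width: 0.167
```

```bash
python3 - <<'E'
from plan import *
snap('top');rep()
p=np.array(st()[0]['ee_pos'])[:2]*1000
o=np.array([503,178.8]); th=np.radians(7.7)
d=p-o; print('r',np.hypot(*d),'ang',np.arctan2(d[1],d[0])-th+np.pi/2)
a0=np.arctan2(d[1],d[0])-th+np.pi/2
w=[]
for a in np.linspace(a0,-.02,13)[1:]:
    ang=th+a-np.pi/2
    w.append((o[0]+165*np.cos(ang),o[1]+165*np.sin(ang),106,97.7+np.degrees(a)*.5,0.8))
plan(w+[(None,.8,1)])
E
```

```text
t 42.5 p [665.2 181.3 104.1] az 138.6 F [ 5.6 -0.4 -1.6] g 15.2 q [ 0.29  0.88 -0.96  1.52  0.76  1.14  0.03]
r 162.17975863585306 ang 1.4517515606106917
[0.8 -15 -14 -2 3] [0.8 -11 -17 0 3] [0.8 -11 -17 0 4] [0.8 -9 -18 0 3] [0.8 -8 -18 0 4] [0.8 -7 -19 0 3] [0.8 -6 -20 0 4] [0.8 -5 -19 0 3]
[0.8 -3 -20 0 4] [0.8 -2 -20 0 4] [0.8 -2 -21 0 3] [0.8 1 -20 0 4] [0.8 0 0 0 0] [0.8 0 0 0 0] [0.8 0 0 0 0] [0.8 0 0 0 0]
end [521.6  15.2 106.1] 96.6
```

{"name": "send_rows", "arguments": {"targets": [{"jaw": 0.8, "x": -14, "y": -14, "z": -1, "roll": 3}, {"jaw": 0.8, "x": -11, "y": -17, "z": 0, "roll": 3}, {"jaw": 0.8, "x": -11, "y": -17, "z": 0, "roll": 4}, {"jaw": 0.8, "x": -9, "y": -18, "z": 0, "roll": 3}, {"jaw": 0.8, "x": -8, "y": -18, "z": 0, "roll": 4}, {"jaw": 0.8, "x": -7, "y": -19, "z": 0, "roll": 3}, {"jaw": 0.8, "x": -6, "y": -20, "z": 0, "roll": 4}, {"jaw": 0.8, "x": -5, "y": -19, "z": 0, "roll": 3}]}}

```text
time: 43.5
ee_pos: [0.5944, 0.0409, 0.1041]
eef_rot: [1.771, 2.595, -0.003]
contact_force: [4.1, -1.0, -6.7]
grip_width: 0.168
```

{"name": "send_rows", "arguments": {"targets": [{"jaw": 0.8, "x": -3, "y": -20, "z": 0, "roll": 4}, {"jaw": 0.8, "x": -2, "y": -20, "z": 0, "roll": 4}, {"jaw": 0.8, "x": -2, "y": -20, "z": 0, "roll": 3}, {"jaw": 0.8, "x": 1, "y": -14, "z": 0, "roll": 4}, {"jaw": 0.8, "x": 0, "y": -6, "z": 0, "roll": 0}, {"jaw": 0.8, "x": 0, "y": 0, "z": 0, "roll": 0}, {"jaw": 0.8, "x": 0, "y": 0, "z": 0, "roll": 0}, {"jaw": 0.8, "x": 0, "y": 0, "z": 0, "roll": 0}]}}

```text
time: 44.5
ee_pos: [0.5269, 0.0149, 0.1055]
eef_rot: [2.087, 2.338, 0.015]
contact_force: [22.8, -0.3, -21.6]
grip_width: 0.17
```

```bash
python3 - <<'E'
from plan import *
rep()
E
```

```text
t 44.5 p [526.9  14.9 105.5] az 96.5 F [ 22.8  -0.3 -21.6] g 15.7 q [ 0.63  0.58 -0.9   1.96  0.59  0.88 -0.47]
```

The arm is at its stop (23 N reaction). I'll release it and head for the key.

{"name": "send_rows", "arguments": {"targets": [{"jaw": 0.8, "x": 0, "y": 3, "z": 0, "roll": 0}, {"jaw": 0.0, "x": 0, "y": 0, "z": 0, "roll": 0}, {"jaw": 0.0, "x": 0, "y": 0, "z": 0, "roll": 0}, {"jaw": 0.0, "x": 0, "y": 0, "z": 0, "roll": 0}, {"jaw": 0.0, "x": 0, "y": 2, "z": -20, "roll": 0}, {"jaw": 0.0, "x": 0, "y": 0, "z": -40, "roll": 0}, {"jaw": 0.0, "x": 0, "y": 0, "z": -30, "roll": 0}, {"jaw": 0.0, "x": 0, "y": 0, "z": 0, "roll": 0}]}}

```text
time: 45.5
ee_pos: [0.5276, 0.0176, 0.1982]
eef_rot: [2.086, 2.343, 0.005]
contact_force: [0.4, -0.0, -0.6]
grip_width: 0.499
```

```bash
python3 - <<'E'
from plan import *
snap('top');rep()
plan([(517,-422.6,195,-12,0),(None,0,2),(517,-422.6,60,-12,0)],vmax=45,rmax=8)
E
```

```text
t 45.55 p [526.5  17.  196.5] az 96.6 F [ 0.9 -0.3  0.2] g 46.3 q [ 0.72  0.46 -1.01  1.88  0.45  1.05 -0.36]
[0 -31 -4 0 8] [0 -32 0 0 8] [0 -31 4 0 7] [0 -30 8 0 8] [0 -29 13 1 8] [0 -27 16 0 8] [0 -24 20 0 7] [0 -22 22 0 8]
[0 -18 26 0 8] [0 -15 28 0 8] [0 -11 29 0 7] [0 -7 31 0 8] [0 -3 31 0 8] [0 2 31 1 8] [0 0 0 0 0] [0 0 0 0 0]
[0 0 0 45 0] [0 0 0 45 0] [0 0 0 45 0] [0 0 0 0 0] [0 0 0 0 0] [0 0 0 0 0] [0 0 0 0 0] [0 0 0 0 0]
end [ 516.8 -422.3   59.5] -12.4
```

{"name": "send_rows", "arguments": {"targets": [{"jaw": 0, "x": -31, "y": -4, "z": 0, "roll": 8}, {"jaw": 0, "x": -32, "y": 0, "z": 0, "roll": 8}, {"jaw": 0, "x": -31, "y": 4, "z": 0, "roll": 7}, {"jaw": 0, "x": -30, "y": 8, "z": 0, "roll": 8}, {"jaw": 0, "x": -29, "y": 13, "z": 1, "roll": 8}, {"jaw": 0, "x": -27, "y": 16, "z": 0, "roll": 8}, {"jaw": 0, "x": -24, "y": 20, "z": 0, "roll": 7}, {"jaw": 0, "x": -22, "y": 22, "z": 0, "roll": 8}]}}

```text
time: 46.55
ee_pos: [0.519, -0.2348, 0.1927]
eef_rot: [-3.0, -0.929, 0.002]
contact_force: [0.5, -0.8, 0.4]
grip_width: 0.502
```

{"name": "send_rows", "arguments": {"targets": [{"jaw": 0, "x": -18, "y": 26, "z": 0, "roll": 8}, {"jaw": 0, "x": -15, "y": 28, "z": 0, "roll": 8}, {"jaw": 0, "x": -11, "y": 29, "z": 0, "roll": 7}, {"jaw": 0, "x": -7, "y": 31, "z": 0, "roll": 8}, {"jaw": 0, "x": -3, "y": 31, "z": 0, "roll": 8}, {"jaw": 0, "x": 2, "y": 31, "z": 1, "roll": 8}, {"jaw": 0, "x": 0, "y": 0, "z": 0, "roll": 0}, {"jaw": 0, "x": 0, "y": 0, "z": 0, "roll": 0}]}}

```text
time: 47.55
ee_pos: [0.5158, -0.421, 0.1917]
eef_rot: [-3.122, 0.335, 0.002]
contact_force: [-0.5, -0.1, 0.1]
grip_width: 0.503
```

{"name": "send_rows", "arguments": {"targets": [{"jaw": 0, "x": 0, "y": 0, "z": 45, "roll": 0}, {"jaw": 0, "x": 0, "y": 0, "z": 45, "roll": 0}, {"jaw": 0, "x": 0, "y": 0, "z": 40, "roll": 0}, {"jaw": 0, "x": 0, "y": 0, "z": 0, "roll": 0}, {"jaw": 0, "x": 0, "y": 0, "z": 0, "roll": 0}, {"jaw": 0, "x": 0, "y": 0, "z": 0, "roll": 0}, {"jaw": 0, "x": 0, "y": 0, "z": 0, "roll": 0}, {"jaw": 0, "x": 0, "y": 0, "z": 0, "roll": 0}]}}

```text
time: 48.55
ee_pos: [0.5164, -0.4228, 0.0637]
eef_rot: [3.122, -0.338, 0.002]
contact_force: [-0.1, 0.2, -0.4]
grip_width: 0.497
```

```bash
python3 - <<'E'
from plan import *
rep()
S=snap('scene')
uv=proj(S,[[.517,-.4226,.017]])[0].astype(int); print(uv)
u0,v0=uv[0]-50,uv[1]-37
cv2.imwrite('pics/c8.png',cv2.resize(S['pixels'][v0:v0+75,u0:u0+100],(800,600),interpolation=cv2.INTER_CUBIC)); print(u0,v0)
p=np.array(st()[0]['ee_pos']); print((proj(S,p)[0]-[u0,v0])*8)
E
```

```text
t 48.55 p [ 516.4 -422.8   63.7] az -12.4 F [-0.1  0.2 -0.4] g 45.8 q [ 0.92  0.71 -0.4   1.62  0.34  0.88 -1.39]
[425 203]
375 166
[416.95596347 209.18084327]
```

View pics/c8.png

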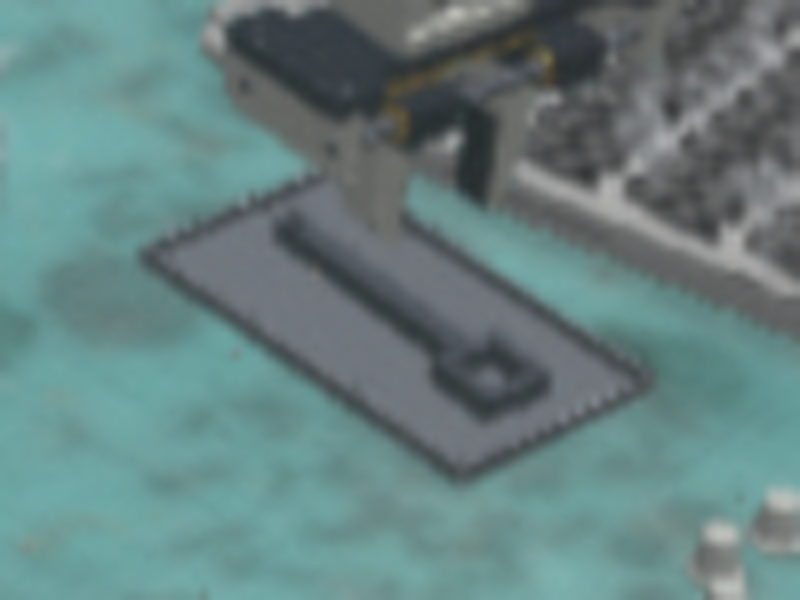

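The crop shows the key in its tray with the box centre at (490,370) and the handle end near (290,222); the open gripper is above it.

```bash
python3 - <<'E'
from plan import *
S=snap('scene')
b=back(S,(375+490/8,166+370/8),.015);e=back(S,(375+290/8,166+224/8),.016)
print(b,e,np.hypot(*(e-b)[:2]),np.degrees(np.arctan2(*(e-b)[1::-1])))
rep()
c=b+(e-b)/np.linalg.norm(e-b)*.055; print('grip S',c)
E
```

```text
[ 0.46089308 -0.40905574  0.015     ] [ 0.58674699 -0.43470402  0.016     ] 0.12844080537313532 -11.518801232158472
t 48.65 p [ 516.1 -422.7   63.2] az -12.4 F [-0.4  0.1  0.2] g 46.0 q [ 0.92  0.71 -0.4   1.62  0.34  0.88 -1.39]
grip S [ 0.5147837  -0.42003833  0.0154282 ]
```

{"name": "send_rows", "arguments": {"targets": [{"jaw": 0, "x": 0, "y": -1, "z": 30, "roll": 0}, {"jaw": 0, "x": 0, "y": 0, "z": 20, "roll": 0}, {"jaw": 0, "x": 0, "y": 0, "z": 6, "roll": 0}, {"jaw": 0, "x": 0, "y": 0, "z": 0, "roll": 0}, {"jaw": 0.9, "x": 0, "y": 0, "z": 0, "roll": 0}, {"jaw": 0.9, "x": 0, "y": 0, "z": 0, "roll": 0}, {"jaw": 0.9, "x": 0, "y": 0, "z": 0, "roll": 0}, {"jaw": 0.9, "x": 0, "y": 0, "z": 0, "roll": 0}], "force": 40}}

```text
time: 49.65
ee_pos: [0.5163, -0.422, 0.0072]
eef_rot: [3.122, -0.338, 0.001]
contact_force: [-0.0, -1.3, 2.5]
grip_width: 0.126
```

{"name": "send_rows", "arguments": {"targets": [{"jaw": 0.9, "x": 0, "y": 0, "z": 0, "roll": 0}, {"jaw": 0.9, "x": 0, "y": 0, "z": 0, "roll": 0}, {"jaw": 0.9, "x": 0, "y": 0, "z": 0, "roll": 0}, {"jaw": 0.9, "x": 0, "y": 0, "z": 0, "roll": 0}, {"jaw": 0.9, "x": 0, "y": 0, "z": 0, "roll": 0}, {"jaw": 0.9, "x": 0, "y": 0, "z": 0, "roll": 0}, {"jaw": 0.9, "x": 0, "y": 0, "z": 0, "roll": 0}, {"jaw": 0.9, "x": 0, "y": 0, "z": 0, "roll": 0}]}}

```text
time: 50.65
ee_pos: [0.5163, -0.4221, 0.0072]
eef_rot: [3.122, -0.338, 0.001]
contact_force: [-1.3, -1.9, 5.2]
grip_width: 0.124
```

```bash
python3 - <<'E'
from plan import *
rep()
# key placed: TCP at pivot + 55 along handle
th=np.radians(7.7); x,y=503.75-55*np.sin(th),178.1+55*np.cos(th); print(x,y)
p=st()[0]['ee_pos']*1000
plan([(p[0],p[1],200,None,.9),(x,y,200,97.7,.9),(None,.9,2)],vmax=42,rmax=7)
E
```

```text
t 50.65 p [ 516.3 -422.1    7.2] az -12.4 F [-1.3 -1.9  5.2] g 11.4 q [ 0.9   0.79 -0.37  1.63  0.37  0.79 -1.42]
496.3807598019939 232.60407598431598
[0.9 0 0 -39 0] [0.9 0 0 -38 0] [0.9 0 0 -39 0] [0.9 0 0 -38 0] [0.9 0 0 -39 0] [0.9 -10 -40 0 -7] [0.9 -5 -40 0 -7] [0.9 0 -41 0 -7]
[0.9 5 -41 0 -6] [0.9 9 -40 0 -7] [0.9 14 -38 0 -7] [0.9 18 -37 0 -7] [0.9 23 -34 0 -7] [0.9 27 -31 0 -7] [0.9 30 -27 0 -7] [0.9 34 -24 0 -7]
[0.9 36 -19 0 -7] [0.9 38 -15 0 -6] [0.9 40 -10 0 -7] [0.9 40 -6 0 -7] [0.9 41 -1 0 -7] [0.9 0 0 0 0] [0.9 0 0 0 0] [0.9 0 0 0 0]
end [496.4 232.5 200.2] 97.6
```

{"name": "send_rows", "arguments": {"targets": [{"jaw": 0.9, "x": 0, "y": 0, "z": -39, "roll": 0}, {"jaw": 0.9, "x": 0, "y": 0, "z": -38, "roll": 0}, {"jaw": 0.9, "x": 0, "y": 0, "z": -39, "roll": 0}, {"jaw": 0.9, "x": 0, "y": 0, "z": -38, "roll": 0}, {"jaw": 0.9, "x": 0, "y": 0, "z": -39, "roll": 0}, {"jaw": 0.9, "x": -10, "y": -40, "z": 0, "roll": -7}, {"jaw": 0.9, "x": -5, "y": -40, "z": 0, "roll": -7}, {"jaw": 0.9, "x": 0, "y": -41, "z": 0, "roll": -7}]}}

```text
time: 51.65
ee_pos: [0.5118, -0.2966, 0.1986]
eef_rot: [-3.13, -0.244, 0.002]
contact_force: [0.8, 0.5, -2.0]
grip_width: 0.126
```

{"name": "send_rows", "arguments": {"targets": [{"jaw": 0.9, "x": 5, "y": -41, "z": 0, "roll": -6}, {"jaw": 0.9, "x": 9, "y": -40, "z": 0, "roll": -7}, {"jaw": 0.9, "x": 14, "y": -38, "z": 0, "roll": -7}, {"jaw": 0.9, "x": 18, "y": -37, "z": 0, "roll": -7}, {"jaw": 0.9, "x": 23, "y": -34, "z": 0, "roll": -7}, {"jaw": 0.9, "x": 27, "y": -31, "z": 0, "roll": -7}, {"jaw": 0.9, "x": 30, "y": -27, "z": 0, "roll": -7}, {"jaw": 0.9, "x": 34, "y": -24, "z": 0, "roll": -7}]}}

```text
time: 52.65
ee_pos: [0.501, 0.0306, 0.199]
eef_rot: [-2.664, -1.662, 0.002]
contact_force: [0.6, 0.2, -2.0]
grip_width: 0.124
```

{"name": "send_rows", "arguments": {"targets": [{"jaw": 0.9, "x": 36, "y": -19, "z": 0, "roll": -7}, {"jaw": 0.9, "x": 38, "y": -15, "z": 0, "roll": -6}, {"jaw": 0.9, "x": 40, "y": -10, "z": 0, "roll": -7}, {"jaw": 0.9, "x": 40, "y": -6, "z": 0, "roll": -7}, {"jaw": 0.9, "x": 41, "y": -1, "z": 0, "roll": -7}, {"jaw": 0.9, "x": 0, "y": 0, "z": 0, "roll": 0}, {"jaw": 0.9, "x": 0, "y": 0, "z": 0, "roll": 0}, {"jaw": 0.9, "x": 0, "y": 0, "z": 15, "roll": 0}]}}

```text
time: 53.65
ee_pos: [0.4969, 0.2321, 0.1846]
eef_rot: [2.07, 2.361, 0.001]
contact_force: [-0.1, -0.1, -1.7]
grip_width: 0.125
```

{"name": "send_rows", "arguments": {"targets": [{"jaw": 0.9, "x": 0, "y": 0, "z": 15, "roll": 0}, {"jaw": 0.9, "x": 0, "y": 0, "z": 0, "roll": 0}, {"jaw": 0.9, "x": 0, "y": 0, "z": 0, "roll": 0}, {"jaw": 0.9, "x": 0, "y": 0, "z": 0, "roll": 0}, {"jaw": 0.9, "x": 0, "y": 0, "z": 0, "roll": 0}, {"jaw": 0.9, "x": 0, "y": 0, "z": 0, "roll": 0}, {"jaw": 0.9, "x": 0, "y": 0, "z": 0, "roll": 0}, {"jaw": 0.9, "x": 0, "y": 0, "z": 0, "roll": 0}]}}

```text
time: 54.65
ee_pos: [0.4961, 0.2331, 0.1698]
eef_rot: [2.068, 2.365, 0.0]
contact_force: [0.5, -0.3, -1.6]
grip_width: 0.125
```

```bash
python3 - <<'E'
from plan import *
rep()
S=snap('scene');T=snap('top')
cv2.imwrite('pics/c9.png',np.hstack([cv2.resize(S['pixels'][200:290,260:320],(400,600),interpolation=cv2.INTER_CUBIC),cv2.resize(T['pixels'][225:300,215:265],(400,600),interpolation=cv2.INTER_CUBIC)]))
for nm,P in [('bolt',(.50375,.1781,.139))]:
    print(nm,(proj(S,P)[0]-[260,200])*6.667,(proj(T,P)[0]-[215,225])*8+[400,0])
E
```

```text
t 54.65 p [496.1 233.1 169.8] az 97.6 F [ 0.5 -0.3 -1.6] g 11.5 q [ 0.27  0.55 -1.    1.85  0.53  1.04 -0.81]
bolt [283.0590048  384.53533952] [844.75719099 274.78668137]
```

View pics/c9.png

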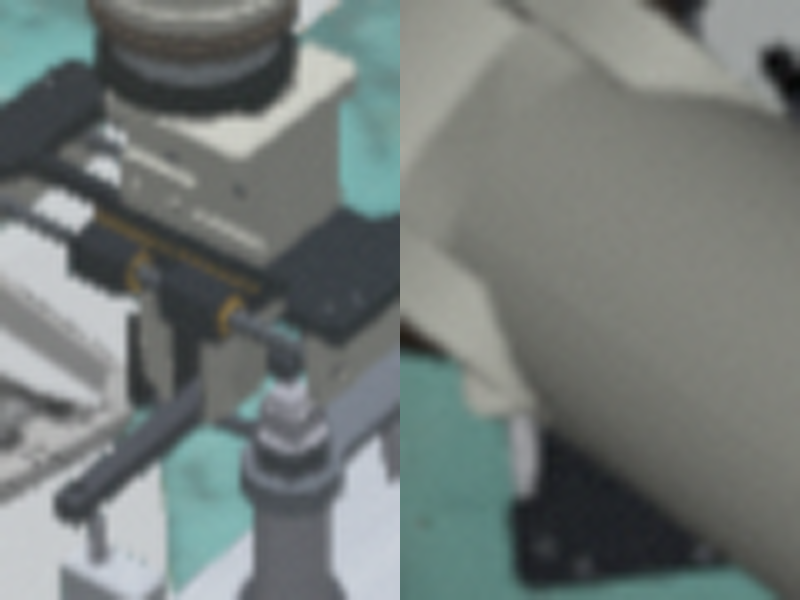

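The scene crop shows the key's box end at about (285,345), just over the bolt head at (288,393), with the handle end at (75,500) above the stop pin tip at (95,515). I'll refine the bolt centre numerically from the earlier clear pictures.

```bash
python3 - <<'E'
from plan import *
S=snap('scene');T=snap('top')
for nm,cam,f,x0 in [('S0',S,'scene0.png',(.502,.1786)),('SA',S,'sceneA.png',(.502,.1786)),('T0',T,'top0.png',(.506,.179))]:
    c=dict(cam);c['pixels']=cv2.imread('pics/'+f)
    for w in (.016,.018,.02):
        p,q=fitrect(c,w,w,.139 if w<.019 else .133,(x0[0],x0[1],.05,.134,.2),n=15,sig=.6); print(nm,w,np.round(p[:2]*1000,1),round(np.degrees(p[2]),1),round(q,1))
    # floor of the pocket / rest top
    p,q=fitrect(c,.03,.03,.119,(x0[0]-.0147,x0[1]+.109,.134),n=15,sig=.6); print(' rest 30?',np.round(p[:2]*1000,1),round(np.degrees(p[2]),1),round(q,1))
for f,cam in (('sceneA.png',S),('top0.png',T)):
    im=cv2.imread('pics/'+f)
    uv=proj(cam,[.503,.179,.13])[0].astype(int); r=30
    c=im[uv[1]-22:uv[1]+23,uv[0]-15:uv[0]+15]; cv2.imwrite('pics/d_%s'%f,cv2.resize(c,(400,600),interpolation=cv2.INTER_CUBIC)); print(f,uv-[15,22],'scale 13.33')
a=cv2.imread('pics/d_sceneA.png');b=cv2.imread('pics/d_top0.png');cv2.imwrite('pics/c10.png',np.hstack([a,b]))
E
```

```text
S0 0.016 [500.  177.6] 11.0 -26.8
S0 0.018 [499.2 178.2] 10.1 -25.2
S0 0.02 [503.8 174.1] 12.4 -23.1
 rest 30? [487.6 282.7] 12.8 -32.6
SA 0.016 [500.1 177.7] 11.1 -26.6
SA 0.018 [499.2 178.4] 11.4 -24.7
SA 0.02 [503.6 174.4] 11.8 -22.6
 rest 30? [487.5 282.7] 12.3 -33.0
T0 0.016 [505.3 177.8] 0.4 -28.2
T0 0.018 [502.  175.2] 47.2 -27.9
T0 0.02 [501.7 175.9] -41.8 -29.2
 rest 30? [488.8 290.5] 15.9 -23.4
sceneA.png [287 238] scale 13.33
top0.png [255 238] scale 13.33
```

View pics/c10.png

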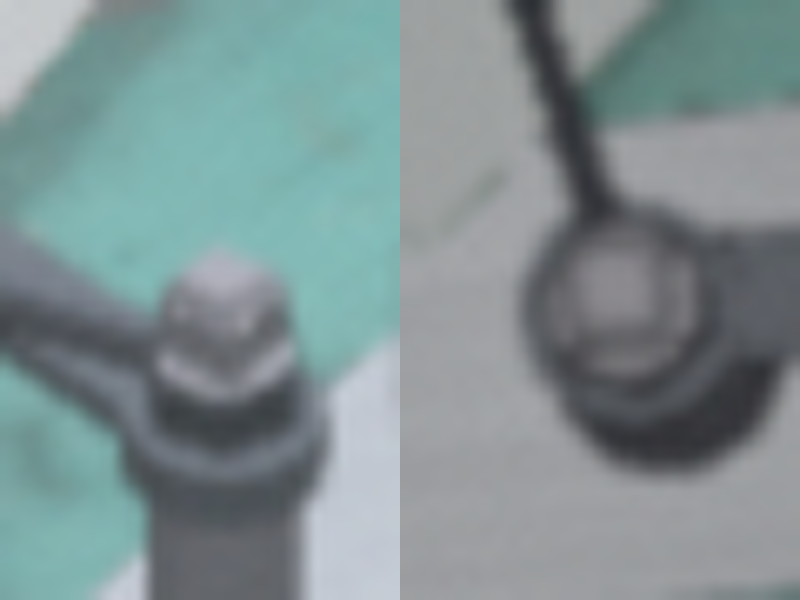

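The S fit gives the bolt near (502.4, 177.2), the top fit (503.2, 177.8), and the pocket-derived estimate is (503.8, 178.1). The key hole is at about (503.4, 178.7), within the tapered lead, so I'll shift -1 mm and lower gently.

{"name": "send_rows", "arguments": {"targets": [{"jaw": 0.9, "x": -1, "y": 0, "z": 14, "roll": 0}, {"jaw": 0.9, "x": 0, "y": 0, "z": 8, "roll": 0}, {"jaw": 0.9, "x": 0, "y": 0, "z": 4, "roll": 0}, {"jaw": 0.9, "x": 0, "y": 0, "z": 3, "roll": 0}, {"jaw": 0.9, "x": 0, "y": 0, "z": 3, "roll": 0}, {"jaw": 0.9, "x": 0, "y": 0, "z": 2, "roll": 0}, {"jaw": 0.9, "x": 0, "y": 0, "z": 0, "roll": 0}, {"jaw": 0.9, "x": 0, "y": 0, "z": 0, "roll": 0}]}}

```text
time: 55.85
ee_pos: [0.4963, 0.2325, 0.136]
eef_rot: [-2.068, -2.365, -0.001]
contact_force: [-2.7, 0.1, 1.8]
grip_width: 0.123
```

```bash
python3 - <<'E'
from plan import *
rep();print(st()[0]['torque'])
E
```

```text
t 55.85 p [496.3 232.5 136. ] az 97.7 F [-2.7  0.1  1.8] g 11.3 q [ 0.24  0.59 -0.96  1.88  0.58  0.98 -0.84]
[-0.13755505  0.27494109 -0.0690578 ]
```

{"name": "send_rows", "arguments": {"targets": [{"jaw": 0.9, "x": 0, "y": -1, "z": 3, "roll": 0}, {"jaw": 0.9, "x": 0, "y": 0, "z": 3, "roll": 0}, {"jaw": 0.9, "x": 0, "y": 0, "z": 2, "roll": 0}, {"jaw": 0.9, "x": 0, "y": 0, "z": 2, "roll": 0}, {"jaw": 0.9, "x": 0, "y": 0, "z": 1, "roll": 0}, {"jaw": 0.9, "x": 0, "y": 0, "z": 0, "roll": 0}, {"jaw": 0.9, "x": 0, "y": 0, "z": 0, "roll": 0}, {"jaw": 0.9, "x": 0, "y": 0, "z": 0, "roll": 0}]}}

```text
time: 56.85
ee_pos: [0.4975, 0.2306, 0.1297]
eef_rot: [2.065, 2.358, -0.001]
contact_force: [-10.7, -13.7, 46.8]
grip_width: 0.123
```

```bash
python3 - <<'E'
from plan import *
rep();print(st()[0]['torque'])
E
```

```text
t 56.85 p [497.5 230.6 129.7] az 97.6 F [-10.7 -13.7  46.8] g 11.3 q [ 0.24  0.6  -0.95  1.88  0.6   0.97 -0.85]
[-2.90946309  2.43765985  0.07332846]
```

```bash
python3 - <<'E'
from plan import *
S=snap('scene')
cv2.imwrite('pics/c11.png',cv2.resize(S['pixels'][230:300,260:330],(600,600),interpolation=cv2.INTER_CUBIC))
s,R=st();rep();print(R[:,2])
E
```

```text
t 56.9 p [497.5 230.5 129.7] az 97.6 F [-10.5 -13.4  47.5] g 11.5 q [ 0.24  0.6  -0.95  1.88  0.6   0.97 -0.85]
[ 0.00528758 -0.00525767 -0.9999722 ]
```

View pics/c11.png

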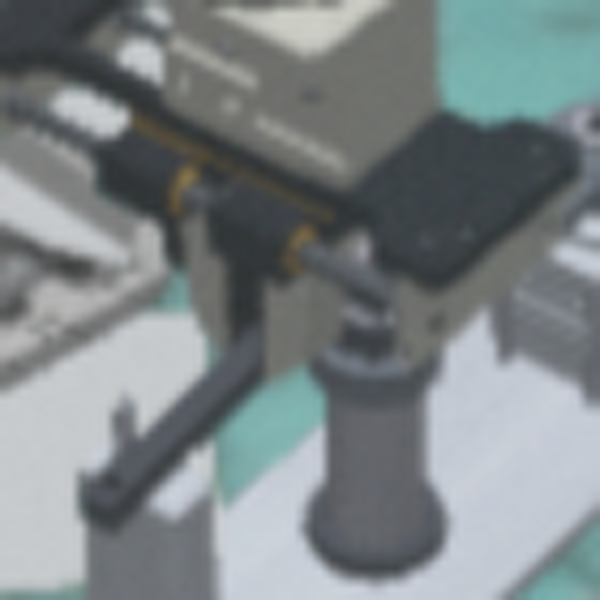

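The crop shows the handle down beside the stop pin with its end at (105,490), and the bolt tip at (357,240) standing above the box end at (370,285). I'll project the seated model onto it to judge the height.

```bash
python3 - <<'E'
from plan import *
S=snap('scene')
th=np.radians(7.7);ex=np.array([np.cos(th),np.sin(th)]);ey=np.array([-np.sin(th),np.cos(th)])
o=np.array([.5005,.1777]) # pivot in S frame
def pr(x,y,z): 
    P=o+ex*x+ey*y; return np.round((proj(S,[P[0],P[1],z])[0]-[260,230])*600/70)
for z in (.119,.1255): print(z,'end top L/R',pr(-.006,.135,z+.014),pr(.006,.135,z+.014),'end bottom',pr(-.006,.135,z),'box top corners',[list(pr(a,b,z+.014)) for a in(-.0185,.0185) for b in (-.0185,.0185)],'box bottom -x+y',pr(-.0185,.0185,z),pr(-.0185,-.0185,z))
print('rest corner z119',pr(-.0,.130-.02,.119),'pin tip',pr(.0115,.11,.145),'bolt top',pr(0,0,.139))
E
```

```text
0.119 end top L/R [114. 493.] [ 84. 477.] end bottom [116. 527.] box top corners [[np.float64(453.0), np.float64(249.0)], [np.float64(382.0), np.float64(309.0)], [np.float64(362.0), np.float64(204.0)], [np.float64(291.0), np.float64(263.0)]] box bottom -x+y [383. 342.] [453. 282.]
0.1255 end top L/R [113. 477.] [ 83. 461.] end bottom [115. 511.] box top corners [[np.float64(453.0), np.float64(233.0)], [np.float64(382.0), np.float64(293.0)], [np.float64(362.0), np.float64(188.0)], [np.float64(290.0), np.float64(247.0)]] box bottom -x+y [382. 327.] [453. 266.]
rest corner z119 [153. 474.] pin tip [121. 396.] bolt top [372. 241.]
```

```bash
python3 - <<'E'
from plan import *
S=snap('scene')
th=np.radians(7.7);ex=np.array([np.cos(th),np.sin(th)]);ey=np.array([-np.sin(th),np.cos(th)])
o=np.array([.5005,.1777])
def pr(x,y,z): 
    P=o+ex*x+ey*y; return (proj(S,[P[0],P[1],z])[0]-[260,230])*8
im=cv2.resize(S['pixels'][230:300,260:330],None,fx=8,fy=8,interpolation=cv2.INTER_CUBIC)
im2=im.copy()
for z,c in ((.119,(0,0,255)),):
  for zz in (z,z+.014):
    for pts in ([(-.006,.0185),(-.006,.135),(.006,.135),(.006,.0185)],[(-.0185,-.0185),(-.0185,.0185),(.0185,.0185),(.0185,-.0185),(-.0185,-.0185)]):
      cv2.polylines(im2,[np.array([pr(a,b,zz) for a,b in pts]).astype(np.int32)],False,c,1)
out=np.hstack([im[150:,:400],im2[150:,:400]]); cv2.imwrite('pics/c12.png',out)
E
```

```text
(no output)
```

View pics/c12.png

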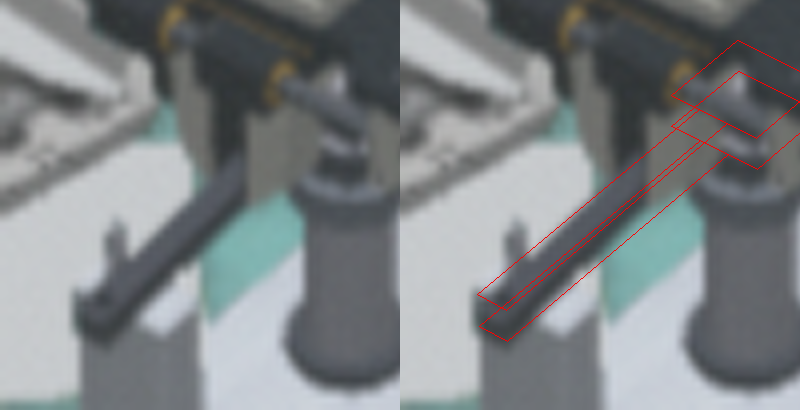

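Key is pitched: the handle end is already on the rest while the box end sits about 7 mm high on the head. I'll unload it, let go so it drops flat, then look.

{"name": "send_rows", "arguments": {"targets": [{"jaw": 0.9, "x": 0, "y": 0, "z": -2, "roll": 0}, {"jaw": 0.9, "x": 0, "y": 1, "z": -2, "roll": 0}, {"jaw": 0.9, "x": 0, "y": 0, "z": 0, "roll": 0}, {"jaw": 0.5, "x": 0, "y": 0, "z": 0, "roll": 0}, {"jaw": 0.5, "x": 0, "y": 0, "z": 0, "roll": 0}, {"jaw": 0.5, "x": 0, "y": 0, "z": 0, "roll": 0}, {"jaw": 0.5, "x": 0, "y": 0, "z": 0, "roll": 0}, {"jaw": 0.5, "x": 0, "y": 0, "z": 0, "roll": 0}]}}

```text
time: 58.0
ee_pos: [0.4961, 0.2322, 0.1286]
eef_rot: [-2.068, -2.365, 0.0]
contact_force: [-0.5, 0.3, 0.2]
grip_width: 0.252
```

```bash
cat > ov.py <<'E'
from plan import *
def ov(fn,z=.119):
    S=snap('scene')
    th=np.radians(7.7);ex=np.array([np.cos(th),np.sin(th)]);ey=np.array([-np.sin(th),np.cos(th)]);o=np.array([.5005,.1777])
    def pr(x,y,z): 
        P=o+ex*x+ey*y; return (proj(S,[P[0],P[1],z])[0]-[260,230])*8
    im=cv2.resize(S['pixels'][230:300,260:330],None,fx=8,fy=8,interpolation=cv2.INTER_CUBIC); im2=im.copy()
    for zz in (z,z+.014):
        for pts in ([(-.006,.0185),(-.006,.135),(.006,.135),(.006,.0185)],[(-.0185,-.0185),(-.0185,.0185),(.0185,.0185),(.0185,-.0185),(-.0185,-.0185)]):
            cv2.polylines(im2,[np.array([pr(a,b,zz) for a,b in pts]).astype(np.int32)],False,(0,0,255),1)
    cv2.imwrite('pics/'+fn,np.hstack([im[:,:400],im2[:,:400]])[:600])
E
python3 - <<'E'
from ov import *
rep();ov('c13.png')
E
```

```text
t 58.0 p [496.1 232.2 128.6] az 97.7 F [-0.5  0.3  0.2] g 23.2 q [ 0.24  0.6  -0.95  1.88  0.59  0.97 -0.85]
```

View pics/c13.png

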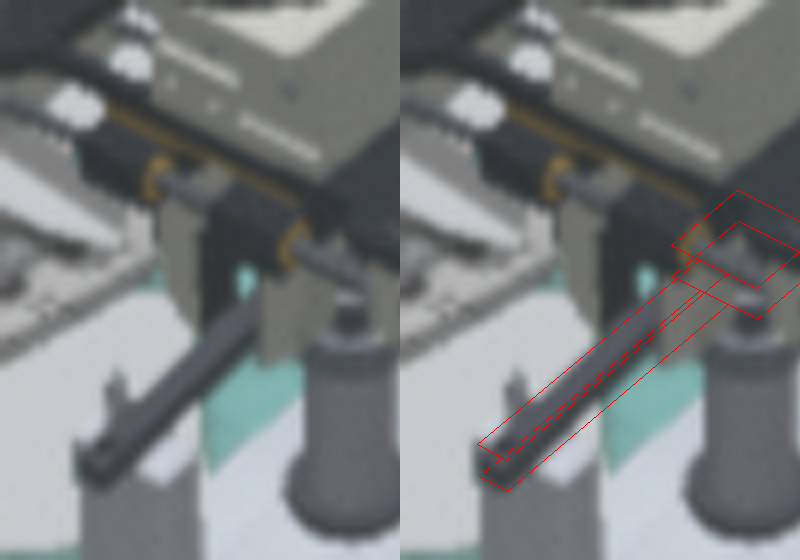

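The crop shows the handle end on the rest at (95,485), but the box end is still raised (lower corner at (370,293) against a seated (357,318)). The key is free now, so I'll straddle the bolt and press the box end down, letting the taper centre it.

{"name": "send_rows", "arguments": {"targets": [{"jaw": 0.4, "x": 0, "y": 0, "z": -20, "roll": 0}, {"jaw": 0.4, "x": 0, "y": 0, "z": -25, "roll": 0}, {"jaw": 0.4, "x": -28, "y": -1, "z": 0, "roll": 0}, {"jaw": 0.4, "x": -27, "y": 0, "z": 0, "roll": 0}, {"jaw": 0.4, "x": 0, "y": 0, "z": 0, "roll": 0}, {"jaw": 0.4, "x": 0, "y": 0, "z": 0, "roll": 0}, {"jaw": 0.4, "x": 0, "y": 0, "z": 0, "roll": 0}, {"jaw": 0.4, "x": 0, "y": 0, "z": 0, "roll": 0}]}}

```text
time: 59.05
ee_pos: [0.5023, 0.1785, 0.1739]
eef_rot: [-2.066, -2.366, -0.001]
contact_force: [-0.3, -0.2, -0.5]
grip_width: 0.297
```

```bash
python3 - <<'E'
from ov import *
rep(); S=snap('scene','sB.png'); snap('top','tB.png')
# numeric: dark handle profile: for y stations along handle, scan z hypothesis: mean intensity of top face strip
th=np.radians(7.7);ex=np.array([np.cos(th),np.sin(th)]);ey=np.array([-np.sin(th),np.cos(th)]);o=np.array([.5005,.1777])
g=S['pixels'].mean(2)
for y in (.05,.065,.08,.095,.125):
    P=o+ey*y
    u0=proj(S,[P[0],P[1],.126])[0]
    col=[int(map_coordinates(g,[[u0[1]+k],[u0[0]]],order=1)[0]) for k in range(-9,10)]
    print(y,np.round(u0,1),col)
E
```

```text
t 59.05 p [502.3 178.5 173.9] az 97.7 F [-0.3 -0.2 -0.5] g 27.3 q [ 0.4   0.52 -1.01  1.88  0.51  1.03 -0.7 ]
0.05 [292.  271.4] [85, 88, 100, 100, 91, 90, 86, 77, 71, 80, 102, 128, 144, 152, 158, 162, 163, 162, 162]
0.065 [288.5 274.3] [161, 154, 135, 108, 94, 91, 89, 82, 73, 74, 91, 119, 144, 157, 160, 159, 158, 157, 155]
0.08 [285.  277.3] [148, 141, 127, 110, 98, 93, 91, 86, 77, 69, 75, 96, 126, 144, 145, 146, 146, 146, 153]
0.095 [281.4 280.3] [200, 200, 194, 172, 133, 102, 91, 89, 81, 76, 88, 121, 157, 184, 201, 203, 197, 177, 146]
0.125 [274.1 286.5] [131, 116, 111, 108, 104, 97, 90, 83, 78, 75, 71, 72, 84, 102, 112, 114, 114, 114, 115]
```

{"name": "send_rows", "arguments": {"targets": [{"jaw": 0.4, "x": -1, "y": 0, "z": 15, "roll": 0}, {"jaw": 0.4, "x": 0, "y": 0, "z": 8, "roll": 0}, {"jaw": 0.4, "x": 0, "y": 0, "z": 4, "roll": 0}, {"jaw": 0.4, "x": 0, "y": 0, "z": 4, "roll": 0}, {"jaw": 0.4, "x": 0, "y": 0, "z": 2, "roll": 0}, {"jaw": 0.4, "x": 0, "y": 0, "z": 1, "roll": 0}, {"jaw": 0.4, "x": 0, "y": 0, "z": 0, "roll": 0}, {"jaw": 0.4, "x": 0, "y": 0, "z": 0, "roll": 0}]}}

```text
time: 60.15
ee_pos: [0.5027, 0.1765, 0.1398]
eef_rot: [2.068, 2.365, 0.0]
contact_force: [-0.2, 0.9, -0.8]
grip_width: 0.304
```

```bash
python3 - <<'E'
from ov import *
rep()
E
```

```text
t 60.15 p [502.7 176.5 139.8] az 97.6 F [-0.2  0.9 -0.8] g 27.9 q [ 0.37  0.56 -0.97  1.91  0.56  0.97 -0.73]
```

{"name": "send_rows", "arguments": {"targets": [{"jaw": 0.4, "x": 0, "y": 0, "z": 1, "roll": 0}, {"jaw": 0.4, "x": 0, "y": 0, "z": 1, "roll": 0}, {"jaw": 0.4, "x": 0, "y": 0, "z": 1, "roll": 0}, {"jaw": 0.4, "x": 0, "y": 0, "z": 1, "roll": 0}, {"jaw": 0.4, "x": 0, "y": 0, "z": 1, "roll": 0}, {"jaw": 0.4, "x": 0, "y": 0, "z": 0, "roll": 0}, {"jaw": 0.4, "x": 0, "y": 0, "z": 0, "roll": 0}, {"jaw": 0.4, "x": 0, "y": 0, "z": 0, "roll": 0}]}}

```text
time: 61.15
ee_pos: [0.5027, 0.1765, 0.1348]
eef_rot: [2.068, 2.365, 0.0]
contact_force: [0.9, -0.9, -0.3]
grip_width: 0.303
```

```bash
python3 - <<'E'
from ov import *
rep()
E
```

```text
t 61.15 p [502.7 176.5 134.8] az 97.6 F [ 0.9 -0.9 -0.3] g 27.9 q [ 0.36  0.57 -0.97  1.91  0.57  0.96 -0.74]
```

{"name": "send_rows", "arguments": {"targets": [{"jaw": 0.4, "x": 0, "y": 0, "z": 1, "roll": 0}, {"jaw": 0.4, "x": 0, "y": 0, "z": 1, "roll": 0}, {"jaw": 0.4, "x": 0, "y": 0, "z": 1, "roll": 0}, {"jaw": 0.4, "x": 0, "y": 0, "z": 0, "roll": 0}, {"jaw": 0.4, "x": 0, "y": 0, "z": 0, "roll": 0}, {"jaw": 0.4, "x": 0, "y": 0, "z": 0, "roll": 0}, {"jaw": 0.4, "x": 0, "y": 0, "z": 0, "roll": 0}, {"jaw": 0.4, "x": 0, "y": 0, "z": 0, "roll": 0}]}}

```text
time: 62.15
ee_pos: [0.5029, 0.1765, 0.1332]
eef_rot: [2.067, 2.364, -0.001]
contact_force: [-4.2, -3.2, 13.7]
grip_width: 0.302
```

```bash
python3 - <<'E'
from ov import *
rep()
E
```

```text
t 62.15 p [502.9 176.5 133.2] az 97.7 F [-4.2 -3.2 13.7] g 27.8 q [ 0.36  0.57 -0.97  1.92  0.57  0.96 -0.74]
```

Contact is at z = 133.2, exactly the seated key height (119 + 14), so the key is fully down. On to the lever.

{"name": "send_rows", "arguments": {"targets": [{"jaw": 0.4, "x": 0, "y": 0, "z": -10, "roll": 0}, {"jaw": 0.4, "x": 0, "y": 0, "z": -30, "roll": 0}, {"jaw": -0.3, "x": 0, "y": 0, "z": -20, "roll": 0}, {"jaw": -0.3, "x": 0, "y": 0, "z": 0, "roll": 0}, {"jaw": -0.3, "x": 0, "y": 0, "z": 0, "roll": 0}, {"jaw": -0.3, "x": 0, "y": 0, "z": 0, "roll": 0}, {"jaw": -0.3, "x": 0, "y": 0, "z": 0, "roll": 0}, {"jaw": -0.3, "x": 0, "y": 0, "z": 0, "roll": 0}]}}

```text
time: 63.15
ee_pos: [0.5025, 0.1765, 0.1914]
eef_rot: [-2.068, -2.364, 0.001]
contact_force: [-0.7, -0.5, -0.5]
grip_width: 0.651
```

```bash
python3 - <<'E'
from plan import *
rep()
S=snap('scene');T=snap('top')
for s in (S,T):   # black handle: darkest blob near prediction
    g=cv2.GaussianBlur(s['pixels'].max(2).astype(float),(0,0),.7)
    uv=proj(s,[.567,.198,.145])[0].astype(int)
    w=g[uv[1]-9:uv[1]+10,uv[0]-9:uv[0]+10]; m=w<40
    ys,xs=np.nonzero(m); print(uv,m.sum(), 'top of blob' ,(xs[ys<=ys.min()+1].mean()+uv[0]-9, ys.min()+uv[1]-9) if m.any() else None, (xs.mean()+uv[0]-9,ys.mean()+uv[1]-9) if m.any() else None)
    if m.any():
        print(back(s,(xs.mean()+uv[0]-9,ys.mean()+uv[1]-9),.128))
plan([(568,198.5,195,160,-.3),(None,-.3,2),(568,198.5,121,160,-.3,3),(None,-.3,1)],rmax=8)
E
```

```text
t 63.15 p [502.5 176.5 191.4] az 97.7 F [-0.7 -0.5 -0.5] g 59.9 q [ 0.42  0.5  -1.03  1.87  0.49  1.06 -0.68]
[281 248] 0 top of blob None None
[263 234] 0 top of blob None None
[-0.3 2 8 0 -8] [-0.3 0 9 -1 -8] [-0.3 -1 9 0 -7] [-0.3 -2 8 -1 -8] [-0.3 -2 8 0 -8] [-0.3 -5 8 -1 -8] [-0.3 -5 7 0 -8] [-0.3 -6 6 0 -7]
[-0.3 0 0 0 0] [-0.3 0 0 0 0] [-0.3 0 0 25 0] [-0.3 0 0 24 0] [-0.3 0 0 25 0] [-0.3 0 0 0 0] [-0.3 0 0 0 0] [-0.3 0 0 0 0]
end [568.3 198.3 120.5] 159.7
```

{"name": "send_rows", "arguments": {"targets": [{"jaw": -0.3, "x": 2, "y": 8, "z": 0, "roll": -8}, {"jaw": -0.3, "x": 0, "y": 9, "z": -1, "roll": -8}, {"jaw": -0.3, "x": -1, "y": 9, "z": 0, "roll": -7}, {"jaw": -0.3, "x": -2, "y": 8, "z": -1, "roll": -8}, {"jaw": -0.3, "x": -2, "y": 8, "z": 0, "roll": -8}, {"jaw": -0.3, "x": -5, "y": 8, "z": -1, "roll": -8}, {"jaw": -0.3, "x": -5, "y": 7, "z": 0, "roll": -8}, {"jaw": -0.3, "x": -6, "y": 6, "z": 0, "roll": -7}]}}

```text
time: 64.25
ee_pos: [0.5687, 0.1982, 0.1946]
eef_rot: [-0.549, -3.093, -0.0]
contact_force: [-0.4, 0.2, -0.5]
grip_width: 0.65
```

```bash
python3 - <<'E'
from plan import *
snap('top');rep()
S=snap('scene')
uv=proj(S,[.567,.198,.13])[0].astype(int); print(uv)
g=S['pixels'].max(2)[uv[1]-12:uv[1]+13,uv[0]-12:uv[0]+13]
for i,r in enumerate(g): print(uv[1]-12+i,' '.join('%3d'%v for v in r))
E
```

```text
t 64.3 p [569.7 198.2 194.4] az 160.1 F [1.4 0.4 0.3] g 60.0 q [ 0.43  0.74 -1.2   1.69  0.73  1.24  0.28]
[281 253]
241 202 198 201 202 203 204 204 205 204 204 204 204 204 203 204 203 205 202 203 204 204 200 181 152 147
242 202 204 204 204 204 205 204 203 203 205 203 201 204 203 203 204 203 204 203 203 199 182 154 142 144
243 204 203 202 204 203 202 203 203 204 204 203 203 204 202 205 203 203 203 203 199 181 151 144 145 148
244 202 205 204 204 205 204 203 203 204 204 204 203 203 204 204 203 203 203 200 185 150 145 144 145 148
245 204 203 203 204 203 204 204 203 202 205 202 202 201 202 203 203 202 201 188 162 148 147 147 146 145
246 202 202 203 202 203 204 204 203 204 197 178 172 172 178 199 203 204 195 164 148 145 144 145 143 144
247 184 191 202 203 203 203 204 204 203 189 113  85  86 110 176 200 199 178 146 142 143 146 144 146 150
248 160 162 188 201 202 203 203 203 202 187  91  58  57  73 125 193 180 150 143 143 143 146 149 153 161
249 155 151 168 187 200 202 203 203 203 188  88  57  57  63 107 177 154 143 146 147 147 148 151 158 167
250 136 152 164 167 193 193 200 205 201 187  88
[... 916 characters left out ...]
 160 168 173 162  88  55  56  61  83  97 105 117 139 157 162 172 178 180 179
260  93 110 145 166 171 177 148 159 170 165 113  72  67  81  86  85  90  94 101 109 121 141 156 163 170
261  75  89 117 130 136 149 146 159 163 161 133 110 110 123 120 107 105  90  86  90  94 101 109 120 136
262  99 110 124 124 137 164 175 167 151 136 125 140 150 161 164 152 150 126 108 106  91  89  89  95  95
263 135 142 149 142 153 167 160 143 124 115 124 144 158 168 174 176 174 171 155 153 134 123 108  91  85
264 174 166 176 174 165 144 126 119 111 116 140 149 161 168 173 177 177 179 180 179 177 174 156 134 117
265 180 176 169 160 143 125 118 116 120 128 149 156 165 174 176 177 180 180 181 181 180 181 179 174 153
```

The lever handle is still at scene (281,247), i.e. (567.8, 198.6). I'll descend and grip it.

{"name": "send_rows", "arguments": {"targets": [{"jaw": -0.3, "x": 1, "y": 0, "z": 25, "roll": 0}, {"jaw": -0.3, "x": 0, "y": 0, "z": 25, "roll": 0}, {"jaw": -0.3, "x": 0, "y": 0, "z": 24, "roll": 0}, {"jaw": -0.3, "x": 0, "y": 0, "z": 0, "roll": 0}, {"jaw": 0.85, "x": 0, "y": 0, "z": 0, "roll": 0}, {"jaw": 0.85, "x": 0, "y": 0, "z": 0, "roll": 0}, {"jaw": 0.85, "x": 0, "y": 0, "z": 0, "roll": 0}, {"jaw": 0.85, "x": 0, "y": 0, "z": 0, "roll": 0}], "force": 30}}

```text
time: 65.35
ee_pos: [0.5678, 0.1986, 0.1212]
eef_rot: [0.555, 3.091, 0.0]
contact_force: [0.1, 1.4, 0.2]
grip_width: 0.265
```

{"name": "send_rows", "arguments": {"targets": [{"jaw": 0.85, "x": 0, "y": 0, "z": 0, "roll": 0}, {"jaw": 0.85, "x": 0, "y": 0, "z": 0, "roll": 0}, {"jaw": 0.85, "x": 0, "y": 0, "z": 0, "roll": 0}, {"jaw": 0.85, "x": 0, "y": 0, "z": 0, "roll": 0}, {"jaw": 0.85, "x": 0, "y": 0, "z": 0, "roll": 0}, {"jaw": 0.85, "x": 0, "y": 0, "z": 0, "roll": 0}, {"jaw": 0.85, "x": 0, "y": 0, "z": 0, "roll": 0}, {"jaw": 0.85, "x": 0, "y": 0, "z": 0, "roll": 0}]}}

```text
time: 66.35
ee_pos: [0.5684, 0.1991, 0.1212]
eef_rot: [0.555, 3.091, 0.003]
contact_force: [5.6, 2.3, -0.3]
grip_width: 0.14
```

```bash
python3 - <<'E'
from plan import *
rep()
p=st()[0]['ee_pos'][:2]*1000; o=np.array([502.8,177.2]); d=p-o
a0=np.arctan2(d[1],d[0]); r=np.hypot(*d); print('r',r,'lever ang in jig',a0-np.radians(7.7))
w=[]; N=12; a1=np.radians(7.7)-1.05-.02
for i in range(1,N+1):
    a=a0+(a1-a0)*i/N; rr=r+(70-r)*min(1,i/4)
    w.append((o[0]+rr*np.cos(a),o[1]+rr*np.sin(a),121,160-34*i/N,.85))
plan(w)
E
```

```text
t 66.35 p [568.4 199.1 121.2] az 159.6 F [ 5.6  2.3 -0.3] g 12.9 q [ 0.39  0.81 -1.13  1.75  0.81  1.13  0.21]
r 69.19836572268775 lever ang in jig 0.1879227245849053
[0.85 -4 -6 0 2] [0.85 -4 -6 0 3] [0.85 -4 -6 0 3] [0.85 -3 -7 0 3] [0.85 -3 -6 0 3] [0.85 -3 -7 0 3] [0.85 -2 -7 0 2] [0.85 -2 -7 0 3]
[0.85 -1 -8 0 3] [0.85 -1 -7 0 3] [0.85 0 -7 0 3] [0.85 0 -8 0 3] [0.85 0 0 0 0] [0.85 0 0 0 0] [0.85 0 0 0 0] [0.85 0 0 0 0]
end [543.9 120.8 121.2] 125.6
```

{"name": "send_rows", "arguments": {"targets": [{"jaw": 0.85, "x": -4, "y": -6, "z": 0, "roll": 2}, {"jaw": 0.85, "x": -4, "y": -6, "z": 0, "roll": 3}, {"jaw": 0.85, "x": -4, "y": -6, "z": 0, "roll": 3}, {"jaw": 0.85, "x": -3, "y": -7, "z": 0, "roll": 3}, {"jaw": 0.85, "x": -3, "y": -6, "z": 0, "roll": 3}, {"jaw": 0.85, "x": -3, "y": -7, "z": 0, "roll": 3}, {"jaw": 0.85, "x": -2, "y": -7, "z": 0, "roll": 2}, {"jaw": 0.85, "x": -2, "y": -7, "z": 0, "roll": 3}]}}

```text
time: 67.35
ee_pos: [0.5653, 0.1432, 0.1212]
eef_rot: [1.137, 2.926, 0.007]
contact_force: [7.2, 4.9, -4.6]
grip_width: 0.144
```

{"name": "send_rows", "arguments": {"targets": [{"jaw": 0.85, "x": -1, "y": -8, "z": 0, "roll": 3}, {"jaw": 0.85, "x": -1, "y": -7, "z": 0, "roll": 3}, {"jaw": 0.85, "x": 0, "y": -5, "z": 0, "roll": 3}, {"jaw": 0.85, "x": 0, "y": 0, "z": 0, "roll": 0}, {"jaw": 0.85, "x": 0, "y": 0, "z": 0, "roll": 0}, {"jaw": 0.85, "x": 0, "y": 0, "z": 0, "roll": 0}, {"jaw": 0.85, "x": 0, "y": 0, "z": 0, "roll": 0}, {"jaw": 0.85, "x": 0, "y": 0, "z": 0, "roll": 0}]}}

```text
time: 68.35
ee_pos: [0.5529, 0.1258, 0.1211]
eef_rot: [1.363, 2.827, 0.003]
contact_force: [8.0, 0.5, -2.7]
grip_width: 0.144
```

```bash
cat >> plan.py <<'E'
def lev():
    rep(); s=st()[0]; p=s['ee_pos'][:2]*1000; d=p-np.array([502.8,177.2]); a=np.arctan2(d[1],d[0]); F=np.array(s['contact_force'][:2])
    print('r',np.hypot(*d),'ang jig',a-np.radians(7.7),'F tang(ccw)',F@[-np.sin(a),np.cos(a)],'F rad',F@[np.cos(a),np.sin(a)],'tan az tool x', np.degrees(a)+180)
E
python3 -c "
from plan import *
lev()"
```

```text
t 68.35 p [552.9 125.8 121.1] az 128.5 F [ 8.   0.5 -2.7] g 13.3 q [ 0.49  0.7  -1.05  1.84  0.71  1.03 -0.18]
r 71.74871157308799 ang jig -0.9326755662013743 F tang(ccw) 6.020658375677967 F rad 5.231061530519517 tan az tool x 134.26162640168684
```

{"name": "send_rows", "arguments": {"targets": [{"jaw": 0.85, "x": 1, "y": -4, "z": 0, "roll": 1}, {"jaw": 0.85, "x": 0, "y": -4, "z": 0, "roll": 2}, {"jaw": 0.85, "x": 1, "y": -4, "z": 0, "roll": 2}, {"jaw": 0.85, "x": 0, "y": 0, "z": 0, "roll": 0}, {"jaw": 0.85, "x": 0, "y": 0, "z": 0, "roll": 0}, {"jaw": 0.85, "x": 0, "y": 0, "z": 0, "roll": 0}, {"jaw": 0.85, "x": 0, "y": 0, "z": 0, "roll": 0}, {"jaw": 0.85, "x": 0, "y": 0, "z": 0, "roll": 0}]}}

```text
time: 69.35
ee_pos: [0.5436, 0.1177, 0.1212]
eef_rot: [1.486, 2.761, 0.0]
contact_force: [9.7, -5.0, -3.6]
grip_width: 0.144
```

```bash
python3 -c "
from plan import *
lev()"
```

```text
t 69.35 p [543.6 117.7 121.2] az 123.4 F [ 9.7 -5.  -3.6] g 13.2 q [ 0.51  0.67 -1.04  1.87  0.69  1.01 -0.25]
r 72.10483076080382 ang jig -1.1038322377065706 F tang(ccw) 5.16796121542842 F rad 9.61566541994166 tan az tool x 124.45507148893206
```

{"name": "send_rows", "arguments": {"targets": [{"jaw": 0.85, "x": 0, "y": -4, "z": 0, "roll": 2}, {"jaw": 0.85, "x": 0, "y": -4, "z": 0, "roll": 3}, {"jaw": 0.85, "x": 0, "y": -3, "z": 0, "roll": 2}, {"jaw": 0.85, "x": 0, "y": 0, "z": 0, "roll": 0}, {"jaw": 0.85, "x": 0, "y": 0, "z": 0, "roll": 0}, {"jaw": 0.85, "x": 0, "y": 0, "z": 0, "roll": 0}, {"jaw": 0.85, "x": 0, "y": 0, "z": 0, "roll": 0}, {"jaw": 0.85, "x": 0, "y": 0, "z": 0, "roll": 0}]}}

```text
time: 70.35
ee_pos: [0.5349, 0.1127, 0.1212]
eef_rot: [1.651, 2.665, 0.004]
contact_force: [12.7, -2.8, -7.5]
grip_width: 0.143
```

```bash
python3 -c "
from plan import *
lev()"
```

```text
t 70.35 p [534.9 112.7 121.2] az 116.4 F [12.7 -2.8 -7.5] g 13.2 q [ 0.51  0.64 -1.02  1.89  0.67  0.98 -0.35]
r 72.04954149219415 ang jig -1.2432996258223978 F tang(ccw) 10.119299412312428 F rad 8.207967632998718 tan az tool x 116.46417877018214
```

{"name": "send_rows", "arguments": {"targets": [{"jaw": 0.85, "x": -1, "y": -3, "z": 0, "roll": 1}, {"jaw": 0.85, "x": 0, "y": -2, "z": 0, "roll": 1}, {"jaw": 0.85, "x": 0, "y": 0, "z": 0, "roll": 0}, {"jaw": 0.85, "x": 0, "y": 0, "z": 0, "roll": 0}, {"jaw": 0.85, "x": 0, "y": 0, "z": 0, "roll": 0}, {"jaw": 0.85, "x": 0, "y": 0, "z": 0, "roll": 0}, {"jaw": 0.85, "x": 0, "y": 0, "z": 0, "roll": 0}, {"jaw": 0.85, "x": 0, "y": 0, "z": 0, "roll": 0}]}}

```text
time: 71.35
ee_pos: [0.5326, 0.1116, 0.1213]
eef_rot: [1.696, 2.636, 0.013]
contact_force: [19.8, 3.3, -14.9]
grip_width: 0.143
```

```bash
python3 -c "
from plan import *
lev()"
```

```text
t 71.35 p [532.6 111.6 121.3] az 114.5 F [ 19.8   3.3 -14.9] g 13.2 q [ 0.52  0.64 -1.02  1.9   0.66  0.97 -0.38]
r 72.0733802228686 ang jig -1.278227405656618 F tang(ccw) 19.34787965533755 F rad 5.196252141975942 tan az tool x 114.46296439791918
```

{"name": "send_rows", "arguments": {"targets": [{"jaw": 0.85, "x": 0, "y": -2, "z": 0, "roll": 0}, {"jaw": 0.85, "x": 0, "y": -2, "z": 0, "roll": 0}, {"jaw": 0.85, "x": 0, "y": 0, "z": 0, "roll": 0}, {"jaw": 0.85, "x": 0, "y": 0, "z": 0, "roll": 0}, {"jaw": 0.85, "x": 0, "y": 0, "z": 0, "roll": 0}, {"jaw": 0.85, "x": 0, "y": 0, "z": 0, "roll": 0}, {"jaw": 0.85, "x": 0, "y": 0, "z": 0, "roll": 0}, {"jaw": 0.85, "x": 0, "y": 0, "z": 0, "roll": 0}]}}

```text
time: 72.35
ee_pos: [0.5308, 0.1107, 0.1215]
eef_rot: [1.695, 2.635, 0.019]
contact_force: [25.9, 4.9, -21.3]
grip_width: 0.141
```

```bash
python3 -c "
from plan import *
lev()"
```

```text
t 72.35 p [530.8 110.7 121.5] az 114.5 F [ 25.9   4.9 -21.3] g 13.0 q [ 0.52  0.63 -1.02  1.91  0.66  0.96 -0.38]
r 72.19275425565424 ang jig -1.3062136041421752 F tang(ccw) 25.813587513972564 F rad 5.538391176645841 tan az tool x 112.85947334008134
```

Tangential force is 26 N (1.8 N m) with almost no further motion, so the nut is at its stop. I'll unload, release, and go back for the key.

{"name": "send_rows", "arguments": {"targets": [{"jaw": 0.85, "x": 0, "y": 3, "z": 0, "roll": 0}, {"jaw": 0.85, "x": 0, "y": 2, "z": 0, "roll": 0}, {"jaw": 0.2, "x": 0, "y": 0, "z": 0, "roll": 0}, {"jaw": 0.2, "x": 0, "y": 0, "z": 0, "roll": 0}, {"jaw": 0.2, "x": 0, "y": 0, "z": 0, "roll": 0}, {"jaw": 0.2, "x": 0, "y": 0, "z": -30, "roll": 0}, {"jaw": 0.2, "x": 0, "y": 0, "z": -40, "roll": 0}, {"jaw": 0.2, "x": 0, "y": 0, "z": 0, "roll": 0}]}}

```text
time: 73.35
ee_pos: [0.5284, 0.1135, 0.1932]
eef_rot: [1.694, 2.642, 0.004]
contact_force: [-0.3, 0.5, -0.7]
grip_width: 0.398
```

```bash
python3 - <<'E'
from plan import *
snap('top');rep()
S=snap('scene','sC.png');T=snap('top','tC.png')
plan([(496,232.5,195,97.5,.3),(None,.3,2),(496,232.5,150,97.5,.3),(None,.3,1)],rmax=8)
p=proj(S,[.5005,.1777,.139])[0];print(p)
x0,y0=int(p[0])-40,int(p[1])-30
a=cv2.resize(S['pixels'][y0:y0+67,x0:x0+60],(540,600),interpolation=cv2.INTER_CUBIC)
cv2.imwrite('pics/c14.png',a)
g=S['pixels'].max(2)
print('dark pixel blobs (handle):')
n,l,stt,c=cv2.connectedComponentsWithStats(((g<62)&(np.arange(480)[:,None]>225)&(np.arange(480)[:,None]<285)&(np.arange(640)>255)&(np.arange(640)<350)).astype(np.uint8))
for i in range(1,n):
    if stt[i,4]>15: print(stt[i],c[i])
E
```

```text
t 73.4 p [527.5 112.7 191.6] az 114.7 F [ 0.5  0.5 -0.2] g 36.7 q [ 0.58  0.55 -1.11  1.85  0.56  1.09 -0.31]
[0.3 41 8 -2 6] [0.3 41 3 -1 5] [0.3 41 -1 -2 6] [0.3 0 0 0 0] [0.3 0 0 0 0] [0.3 0 0 45 0] [0.3 0 0 0 0] [0.3 0 0 0 0]
end [495.7 232.  149.9] 97.7
[303.39354223 258.1540971 ]
dark pixel blobs (handle):
[336 230   4  10  35] [337.45714286 234.42857143]
[311 240   3  11  30] [311.96666667 245.46666667]
```

View pics/c14.png

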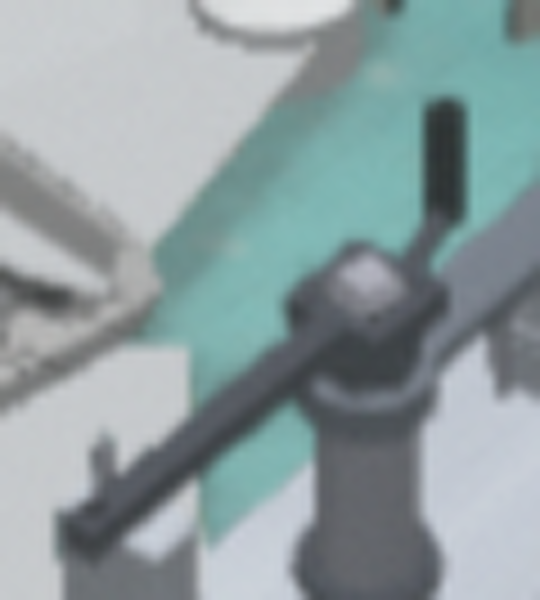

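The final view shows the key seated flat on the bolt with its handle beside the pin and on the rest, and the lever swung round to (445,160). I'll compute the lever angle, then fetch the key.

{"name": "send_rows", "arguments": {"targets": [{"jaw": 0.3, "x": 41, "y": 8, "z": -2, "roll": 6}, {"jaw": 0.3, "x": 41, "y": 3, "z": -1, "roll": 5}, {"jaw": 0.3, "x": 41, "y": -1, "z": -2, "roll": 6}, {"jaw": 0.3, "x": 0, "y": 0, "z": 0, "roll": 0}, {"jaw": 0.3, "x": 0, "y": 0, "z": 0, "roll": 0}, {"jaw": 0.3, "x": 0, "y": 0, "z": 0, "roll": 0}, {"jaw": 0.3, "x": 0, "y": 0, "z": 0, "roll": 0}, {"jaw": 0.3, "x": 0, "y": 0, "z": 0, "roll": 0}]}}

```text
time: 74.5
ee_pos: [0.497, 0.2317, 0.1956]
eef_rot: [-2.07, -2.363, 0.0]
contact_force: [-0.1, -0.2, -0.3]
grip_width: 0.347
```

```bash
python3 - <<'E'
from plan import *
rep();S=snap('scene')
for uv,n in (((281.1,247.5),'before'),((312.3,240.6),'after')):
    b=back(S,uv,.151)[:2]*1000; d=b-[500.4,177.8]; print(n,b,np.hypot(*d),np.arctan2(d[1],d[0])-np.radians(7.7))
# key handle in sC: line fit of handle axis -> yaw
c=cv2.imread('pics/sC.png'); D=dict(S); D['pixels']=255-c
p,f=fitrect(D,.012,.105,.133,(.4905,.2545,.13),n=60,sig=.6,skip=(0,1)); print('handle',p,f)
th=np.radians(7.7)
plan([(496,232.5,150,97.5,.3),(496,232.5,124,97.5,.3,2)])
E
```

```text
t 74.5 p [497.  231.7 195.6] az 97.6 F [-0.1 -0.2 -0.3] g 32.0 q [ 0.3   0.52 -1.03  1.83  0.51  1.08 -0.78]
before [566.2027754  199.26073248] 69.21393131799888 0.18086975510369127
after [527.07203635 116.6225448 ] 66.7388833310243 -1.2940542714151457
handle [0.48329967 0.26965135 0.07039185] -37.73421859073618
[0.3 1 -1 46 0] [0.3 0 0 13 0] [0.3 0 0 13 0] [0.3 0 0 0 0] [0.3 0 0 0 0] [0.3 0 0 0 0] [0.3 0 0 0 0] [0.3 0 0 0 0]
end [495.8 232.7 123.7] 97.6
```

{"name": "send_rows", "arguments": {"targets": [{"jaw": 0.3, "x": 1, "y": 0, "z": 40, "roll": 2}, {"jaw": 0.3, "x": 0, "y": 0, "z": 18, "roll": 0}, {"jaw": 0.3, "x": 0, "y": 0, "z": 13, "roll": 0}, {"jaw": 0.3, "x": 0, "y": 0, "z": 0, "roll": 0}, {"jaw": 0.9, "x": 0, "y": 0, "z": 0, "roll": 0}, {"jaw": 0.9, "x": 0, "y": 0, "z": 0, "roll": 0}, {"jaw": 0.9, "x": 0, "y": 0, "z": 0, "roll": 0}, {"jaw": 0.9, "x": 0, "y": 0, "z": 0, "roll": 0}], "force": 40}}

```text
time: 75.55
ee_pos: [0.497, 0.2337, 0.1254]
eef_rot: [2.108, 2.328, 0.001]
contact_force: [-1.6, -0.7, 5.0]
grip_width: 0.125
```

{"name": "send_rows", "arguments": {"targets": [{"jaw": 0.9, "x": 0, "y": 0, "z": 0, "roll": 0}, {"jaw": 0.9, "x": 0, "y": 0, "z": 0, "roll": 0}, {"jaw": 0.9, "x": 0, "y": 0, "z": 0, "roll": 0}, {"jaw": 0.9, "x": 0, "y": 0, "z": 0, "roll": 0}, {"jaw": 0.9, "x": 0, "y": 0, "z": 0, "roll": 0}, {"jaw": 0.9, "x": 0, "y": 0, "z": 0, "roll": 0}, {"jaw": 0.9, "x": 0, "y": 0, "z": 0, "roll": 0}, {"jaw": 0.9, "x": 0, "y": 0, "z": 0, "roll": 0}]}}

```text
time: 76.55
ee_pos: [0.497, 0.2337, 0.1254]
eef_rot: [2.108, 2.328, 0.001]
contact_force: [-1.9, -0.3, 5.5]
grip_width: 0.124
```

```bash
python3 - <<'E'
from plan import *
rep();print(st()[0]['torque'])
E
```

```text
t 76.55 p [497.  233.7 125.4] az 95.7 F [-1.9 -0.3  5.5] g 11.4 q [ 0.23  0.61 -0.95  1.88  0.6   0.96 -0.89]
[-0.14450663  0.05635227  0.23164215]
```

{"name": "send_rows", "arguments": {"targets": [{"jaw": 0.9, "x": 0, "y": 0, "z": -3, "roll": 0}, {"jaw": 0.9, "x": 0, "y": 0, "z": -4, "roll": 0}, {"jaw": 0.9, "x": 0, "y": 0, "z": -5, "roll": 0}, {"jaw": 0.9, "x": 0, "y": 0, "z": -6, "roll": 0}, {"jaw": 0.9, "x": 0, "y": 0, "z": -8, "roll": 0}, {"jaw": 0.9, "x": 0, "y": 0, "z": -10, "roll": 0}, {"jaw": 0.9, "x": 0, "y": 0, "z": 0, "roll": 0}, {"jaw": 0.9, "x": 0, "y": 0, "z": 0, "roll": 0}]}}

```text
time: 77.55
ee_pos: [0.4962, 0.2336, 0.1608]
eef_rot: [-2.109, -2.328, 0.0]
contact_force: [0.4, -0.4, -1.2]
grip_width: 0.123
```

```bash
python3 - <<'E'
from plan import *
rep();print(st()[0]['torque'])
p=st()[0]['ee_pos']*1000
plan([(p[0],p[1],205,None,.9),(516.3,-422.1,205,-12.4,.9),(None,.9,1),(516.3,-422.1,40,-12.4,.9)],vmax=42,rmax=7)
g=snap('scene')['pixels'].max(2)
n,l,stt,c=cv2.connectedComponentsWithStats(((g<62)&(np.arange(480)[:,None]>225)&(np.arange(480)[:,None]<285)&(np.arange(640)>255)&(np.arange(640)<350)).astype(np.uint8))
for i in range(1,n):
    if stt[i,4]>15: print(stt[i],c[i])
E
```

```text
t 77.55 p [496.2 233.6 160.8] az 95.7 F [ 0.4 -0.4 -1.2] g 11.3 q [ 0.26  0.56 -0.99  1.86  0.55  1.02 -0.85]
[ 0.03019202 -0.11753785  0.00147452]
[0.9 0 0 -22 0] [0.9 0 0 -22 0] [0.9 -41 -3 0 7] [0.9 -41 2 0 6] [0.9 -40 7 0 7] [0.9 -40 11 0 7] [0.9 -37 16 0 7] [0.9 -36 21 0 6]
[0.9 -33 24 0 7] [0.9 -30 28 0 7] [0.9 -26 31 0 7] [0.9 -22 35 0 6] [0.9 -19 36 0 7] [0.9 -14 39 0 7] [0.9 -9 40 0 7] [0.9 -4 41 0 7]
[0.9 0 41 0 6] [0.9 6 40 0 7] [0.9 0 0 0 0] [0.9 0 0 41 0] [0.9 0 0 41 0] [0.9 0 0 42 0] [0.9 0 0 41 0] [0.9 0 0 0 0]
end [ 516.8 -421.7   39.8] -12.3
[256 226  46  23  80] [280.   235.75]
[336 230   4  10  35] [337.54285714 234.6       ]
[271 239   8   7  28] [274.25       241.89285714]
[283 246   9  14  57] [287.05263158 251.80701754]
```

{"name": "send_rows", "arguments": {"targets": [{"jaw": 0.9, "x": 0, "y": 0, "z": -22, "roll": 0}, {"jaw": 0.9, "x": 0, "y": 0, "z": -22, "roll": 0}, {"jaw": 0.9, "x": -41, "y": -3, "z": 0, "roll": 7}, {"jaw": 0.9, "x": -41, "y": 2, "z": 0, "roll": 6}, {"jaw": 0.9, "x": -40, "y": 7, "z": 0, "roll": 7}, {"jaw": 0.9, "x": -40, "y": 11, "z": 0, "roll": 7}, {"jaw": 0.9, "x": -37, "y": 16, "z": 0, "roll": 7}, {"jaw": 0.9, "x": -36, "y": 21, "z": 0, "roll": 6}]}}

```text
time: 78.6
ee_pos: [0.5048, -0.0135, 0.2067]
eef_rot: [2.779, 1.461, 0.003]
contact_force: [0.4, -0.0, -2.2]
grip_width: 0.125
```

{"name": "send_rows", "arguments": {"targets": [{"jaw": 0.9, "x": -33, "y": 24, "z": 0, "roll": 7}, {"jaw": 0.9, "x": -30, "y": 28, "z": 0, "roll": 7}, {"jaw": 0.9, "x": -26, "y": 31, "z": 0, "roll": 7}, {"jaw": 0.9, "x": -22, "y": 35, "z": 0, "roll": 6}, {"jaw": 0.9, "x": -19, "y": 36, "z": 0, "roll": 7}, {"jaw": 0.9, "x": -14, "y": 39, "z": 0, "roll": 7}, {"jaw": 0.9, "x": -9, "y": 40, "z": 0, "roll": 7}, {"jaw": 0.9, "x": -4, "y": 41, "z": 0, "roll": 7}]}}

```text
time: 79.6
ee_pos: [0.5151, -0.3417, 0.2068]
eef_rot: [3.141, 0.012, 0.004]
contact_force: [1.2, -0.1, -2.2]
grip_width: 0.123
```

{"name": "send_rows", "arguments": {"targets": [{"jaw": 0.9, "x": 0, "y": 41, "z": 0, "roll": 6}, {"jaw": 0.9, "x": 6, "y": 40, "z": 0, "roll": 7}, {"jaw": 0.9, "x": 0, "y": 0, "z": 0, "roll": 0}, {"jaw": 0.9, "x": 0, "y": 0, "z": 41, "roll": 0}, {"jaw": 0.9, "x": 0, "y": 0, "z": 41, "roll": 0}, {"jaw": 0.9, "x": 0, "y": 0, "z": 42, "roll": 0}, {"jaw": 0.9, "x": 0, "y": 0, "z": 41, "roll": 0}, {"jaw": 0.9, "x": 0, "y": 0, "z": 0, "roll": 0}]}}

```text
time: 80.6
ee_pos: [0.5152, -0.4189, 0.0373]
eef_rot: [-3.119, 0.335, 0.008]
contact_force: [-0.6, 0.4, -1.2]
grip_width: 0.127
```

```bash
python3 - <<'E'
from plan import *
snap('top');snap('top');rep()
E
```

```text
t 80.7 p [ 518.3 -421.4   41.5] az -12.3 F [ 0.9 -0.5 -1.3] g 11.6 q [ 0.93  0.75 -0.41  1.62  0.36  0.85 -1.41]
```

Lower to z ≈ 11 and check the contact.

{"name": "send_rows", "arguments": {"targets": [{"jaw": 0.9, "x": -1, "y": 0, "z": 12, "roll": 0}, {"jaw": 0.9, "x": 0, "y": 0, "z": 10, "roll": 0}, {"jaw": 0.9, "x": 0, "y": 0, "z": 5, "roll": 0}, {"jaw": 0.9, "x": 0, "y": 0, "z": 3, "roll": 0}, {"jaw": 0.9, "x": 0, "y": 0, "z": 0, "roll": 0}, {"jaw": 0.9, "x": 0, "y": 0, "z": 0, "roll": 0}, {"jaw": 0.9, "x": 0, "y": 0, "z": 0, "roll": 0}, {"jaw": 0.9, "x": 0, "y": 0, "z": 0, "roll": 0}]}}

```text
time: 81.7
ee_pos: [0.5164, -0.4218, 0.0101]
eef_rot: [3.123, -0.338, 0.001]
contact_force: [2.5, -1.7, 2.7]
grip_width: 0.125
```

```bash
python3 - <<'E'
from plan import *
rep()
E
```

```text
t 81.7 p [ 516.4 -421.8   10.1] az -12.3 F [ 2.5 -1.7  2.7] g 11.5 q [ 0.92  0.79 -0.39  1.63  0.38  0.8  -1.43]
```

Touching the floor. I'll release, lift away and clear the scene.

{"name": "send_rows", "arguments": {"targets": [{"jaw": 0.9, "x": 0, "y": 0, "z": 1, "roll": 0}, {"jaw": 0.3, "x": 0, "y": 0, "z": 0, "roll": 0}, {"jaw": 0.3, "x": 0, "y": 0, "z": 0, "roll": 0}, {"jaw": 0.3, "x": 0, "y": 0, "z": 0, "roll": 0}, {"jaw": 0.3, "x": 0, "y": 0, "z": -15, "roll": 0}, {"jaw": 0.3, "x": 0, "y": 0, "z": -40, "roll": 0}, {"jaw": 0.3, "x": 0, "y": 0, "z": -40, "roll": 0}, {"jaw": 0.3, "x": 0, "y": 0, "z": -40, "roll": 0}]}}

```text
time: 82.7
ee_pos: [0.516, -0.4216, 0.1461]
eef_rot: [3.123, -0.338, 0.001]
contact_force: [1.3, -0.2, -0.4]
grip_width: 0.347
```

{"name": "send_rows", "arguments": {"targets": [{"jaw": 0.3, "x": -20, "y": 30, "z": 0, "roll": 0}, {"jaw": 0.3, "x": -25, "y": 35, "z": 0, "roll": 0}, {"jaw": 0.3, "x": -25, "y": 35, "z": 0, "roll": 0}, {"jaw": 0.3, "x": -25, "y": 35, "z": 0, "roll": 0}, {"jaw": 0.3, "x": -25, "y": 30, "z": 0, "roll": 0}, {"jaw": 0.3, "x": 0, "y": 0, "z": 0, "roll": 0}, {"jaw": 0.3, "x": 0, "y": 0, "z": 0, "roll": 0}, {"jaw": 0.3, "x": 0, "y": 0, "z": 0, "roll": 0}]}}

```text
time: 83.7
ee_pos: [0.3654, -0.5557, 0.1442]
eef_rot: [-3.123, 0.334, -0.002]
contact_force: [0.4, 0.1, 0.2]
grip_width: 0.352
```

```bash
python3 - <<'E'
from plan import *
rep();S=snap('scene','sF.png');T=snap('top','tF.png')
# bystanders: change vs start images away from work; lever/knob blobs; key in tray; stack
for n,s,f in (('T',T,'top0.png'),('S',S,'scene0.png')):
    d=cv2.absdiff(s['pixels'],cv2.imread('pics/'+f)).max(2); m=cv2.morphologyEx((d>35).astype(np.uint8),cv2.MORPH_OPEN,np.ones((2,2)))
    k,l,stt,c=cv2.connectedComponentsWithStats(m)
    print(n,[list(map(int,stt[i])) for i in range(1,k) if stt[i,4]>12])
g=S['pixels'].max(2)
k,l,stt,c=cv2.connectedComponentsWithStats(((g<62)&(np.arange(480)[:,None]>225)&(np.arange(480)[:,None]<285)&(np.arange(640)>255)&(np.arange(640)<350)).astype(np.uint8))
print([(list(stt[i]),np.round(c[i],1)) for i in range(1,k) if stt[i,4]>15])
D={**S,'pixels':255-S['pixels']}; D2={**T,'pixels':255-T['pixels']}
for s in (D,D2): 
    for ln,z in ((.1165,.017),): 
        p,f=fitrect(s,ln,.012,z,(.535,-.426,-.25,-.2,-.1),n=50,sig=.6); print('key handle ctr',np.round(p*1000,1),f)
cv2.imwrite('pics/c15.png',np.hstack([cv2.resize(T['pixels'][210:310,450:540],(400,444)),cv2.resize(S['pixels'][205:305,260:350],(400,444))]))
E
```

```text
t 83.7 p [ 365.4 -555.7  144.2] az -12.2 F [0.4 0.1 0.2] g 32.3 q [ 1.25  0.61 -0.43  1.58  0.29  1.01 -1.05]
T [[362, 209, 19, 20, 249], [261, 232, 11, 23, 99], [281, 244, 19, 14, 94], [408, 249, 19, 19, 275], [359, 251, 20, 19, 270], [314, 260, 17, 8, 82], [572, 282, 68, 49, 1312], [405, 287, 18, 18, 274], [361, 289, 17, 17, 273], [608, 292, 4, 7, 20], [540, 294, 34, 33, 586], [553, 295, 5, 7, 26], [559, 323, 11, 8, 48], [583, 323, 39, 14, 274], [631, 332, 9, 5, 34], [451, 338, 189, 142, 9074], [613, 369, 6, 7, 27], [581, 371, 6, 6, 15], [342, 458, 23, 12, 124], [347, 465, 55, 15, 386], [306, 467, 29, 13, 158], [420, 475, 26, 5, 88]]
S [[607, 0, 33, 35, 543], [539, 3, 67, 138, 1990], [562, 7, 20, 38, 378], [609, 17, 7, 16, 63], [614, 39, 10, 12, 82], [608, 49, 5, 4, 17], [510, 53, 7, 7, 31], [471, 57, 57, 118, 2601], [596, 61, 27, 48, 396], [559, 66, 15, 5, 59], [543, 104, 4, 5, 16], [603, 113, 8, 15, 45], [591, 114, 11, 11, 77], [538, 129, 66, 34, 443], [562, 145, 19, 8, 47], [543, 153, 3, 5, 14], [530, 157, 8, 8, 45], [559, 164, 29, 51, 430], [514, 186, 11, 16, 67], [502, 206, 13, 20, 78], [519, 216, 40, 13, 200], [325, 227, 13, 15, 114], [376, 228, 17, 11, 125], [477, 229, 18, 57, 213], [541, 230, 14, 16, 82], [512, 235, 26, 9, 74], [307, 239, 7, 21, 93], [397, 243, 19, 12, 133], [349, 246, 19, 13, 146], [533, 246, 17, 41, 199], [280, 248, 19, 19, 122], [329, 254, 12, 14, 81], [321, 259, 7, 10, 38], [374, 261, 19, 13, 155], [488, 273, 11, 9, 44], [516, 282, 10, 11, 65]]
[([np.int32(336), np.int32(231), np.int32(4), np.int32(9), np.int32(29)], array([337.6, 234.8])), ([np.int32(309), np.int32(241), np.int32(3), np.int32(10), np.int32(22)], array([309.9, 245.5]))]
key handle ctr [ 532.1 -414.1 -248.2] -19.670297310512225
key handle ctr [ 529.9 -420.9 -204.1] -25.074443290904085
```

```bash
python3 - <<'E'
from plan import *
S=snap('scene');T=snap('top')
for f in ('scene0.png','sC.png','sF.png'):
    g=cv2.imread('pics/'+f).max(2).astype(float)[224:244,328:346]
    w=np.clip(75-g,0,None); ys,xs=np.mgrid[224:244,328:346]; uv=((w*xs).sum()/w.sum(),(w*ys).sum()/w.sum())
    b=back(S,uv,.1185)[:2]*1000; d=b-[500.3,177.7]; print(f,np.round(uv,2),b,np.hypot(*d),'arm',np.arctan2(d[1],d[0])-np.radians(7.7)+np.pi/2)
for f in ('top0.png','tC.png','tF.png'):
    g=cv2.imread('pics/'+f).max(2).astype(float)[244:260,328:344]
    w=np.clip(70-g,0,None); ys,xs=np.mgrid[244:260,328:344]
    if w.sum()>0:
        uv=((w*xs).sum()/w.sum(),(w*ys).sum()/w.sum()); b=back(T,uv,.13)[:2]*1000; d=b-[505,177.8]; print(f,np.round(uv,2),b,np.hypot(*d),'arm',np.arctan2(d[1],d[0])-np.radians(7.7)+np.pi/2)
p,f=fitpart(S,(.5185,.0546),.064);print(p,f)
E
```

```text
scene0.png [337.43 234.62] [523.73031864  15.69510439] 163.69045798111267 arm 0.009240952118171553
sC.png [337.52 234.5 ] [523.94899466  15.0713584 ] 164.3391311179674 arm 0.01001461168193174
sF.png [337.55 234.56] [523.68527842  15.23155001] 164.14282953793793 arm 0.008565146385567157
top0.png [335.2  251.81] [525.15356823  15.78861514] 163.26008433384712 arm -0.01063010966994149
tF.png [335.24 251.91] [524.90833802  15.68856728] 163.32929480847085 arm -0.012195689382657804
[0.49844152 0.05394082 0.03101761] -24.197884669351673
```

```bash
python3 -c "
from cell import close_job
print(close_job())"
```

```text
the job is handed in; nothing more can be done
None
```

The job is done and handed in, at about 84 s of the 210 s allowed.

I swung the guide arm clear and stacked the body block, all three spacers and the bossed top plate in the pocket. I then swung the arm back to its stop, fitted the key, tightened the locknut, lifted the key off and laid it back in the tray.

**What the checks showed**
- **Stack:** the camera view after the last plate showed it flat between the pins. A final position fit of the top plate, with the guide arm over it, came out off the pocket with a poor score. I put that down to the arm hiding the plate.
- **Guide arm:** the knob sits within about 0.01 rad of the stop in both cameras.
- **Key seating:** it jammed and pitched on the way down, so I let go of it and it dropped home. A finger touch found its top at 133 mm, exactly the seated height, and a picture showed the handle on the rest beside the stop pin.
- **Locknut:** the lever swept about 1.47 rad and stalled at 26 N (about 1.8 N m), far above the nut's friction, so it was at its end stop. I worked out the nut's turn from this rather than measuring it. Lifting the key moved the lever handle about 2 pixels, which I take to be bolt and nut turning together.
- **Key and bystanders:** comparing pictures from start to finish shows no change at the tray, mug, timer, beaker or tape roll. The numeric fit of the key in the tray was poor, and I could not view the last picture because the viewing limit was reached.

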